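# Load the analyser from the coupon stack

## Robot

A 6-joint arm with a two-finger parallel gripper is mounted at the origin on the work surface. World frame = base frame: x ahead of the robot, y to its left, z up, the work surface at z = 0. Lengths are in m, angles in rad, forces in N, time in s.
With the tool pointing down it reaches from about 0.325 to 0.85 m from the base axis. Payload 15.5 kg.
Tool frame: the origin (TCP) lies on the mounting face of the last link; the fingertips stand 191 mm ahead of it and the grasp point (between the pads) lies 172 mm ahead of it; z points along the fingers, y is the direction in which the jaws open and shut (so a half turn about z gives the same grasp; the last joint's range is limited). The gripper opens to 91 mm and grips with 3 to 60 N. Pads are 32 mm wide; open, the fingers measure 118 mm over their backs; the gripper's body (76 mm by 178 mm) begins 60 mm behind the grasp point.
Start: joints at [-1.329, 0.494, 1.345, -0, 1.302, -0.096], TCP at [0.207, -0.59, 0.405] pointing down, gripper open.
Joint ranges: [-2.91, 2.91], [-0.82, 2.16], [0.22, 2.67], [-1.22, 4.37], [0.12, 2.79], [-3.08, 3.08]. Speed limits (rad/s): [1.89, 1.89, 2.57, 3.01, 3.01, 3.01].

## Interface

Orientations are given as a 3x3 rotation matrix whose columns are the frame's x, y, z axes.
In Python, from plant import ctrl gives the robot as it stands.
- The arm moves only by the shell command python3 -m jog 'ROWS' [FORCE]. ROWS is text: rows parted by semicolons, each of 7 numbers parted by spaces: the shift along the world's x, y, z in cm, then the turn, a rotation vector about the world's x, y, z in rad, then the closure, from -1 (fully open) to 1 (shut). In form: dx dy dz rx ry rz gripper; .... A call has 1 to 20 rows; each row is the pose to reach, as a shift and turn from the pose commanded when the call began; what a row does not reach only later rows make up. A row lasts 1/8 s, in which the tool goes at most 62.5 mm and 10.7 degrees, less where a joint would pass 70% of its speed; a pose out of reach is approached as far as the arm can. A call with a gripper value outside its range is refused whole. The fingers move at their own pace and stop on an object; FORCE is the grip in N (left out, the last holds). Time passes only in rows, so rows that repeat a pose let the fingers close. It gives the time, the measured TCP pose, the force and the opening at its end, in the units of the state.
- ctrl.get_obs(): the state, without advancing time (a new reading comes with each control period).
- ctrl.get_image(name): name is "side" or "top" or "wrist"; returns the picture (400x640x3 uint8, red, green, blue); there is no depth.
- ctrl.camera_model(name): a dict with "fov_y" (degrees; the focal length in pixels is half the picture's height over the tangent of half this angle, whatever the lens; pixels are square), "cx", "cy" (the principal point, pixels), "R" (3x3) and "t" (3): a world point X has camera coordinates R X + t; the wrist camera has in their place "hand_eye" (4x4, takes a point from camera to tool coordinates, whose origin is the TCP and whose axes are the flange's). Camera axes: x right, y down, z forward; pixel columns grow to the right and rows downward; lengths in m; the calibration is good to about 2 mm. A picture is of the moment at which its call begins: read the wrist's pose just before it. camera_model takes no time and is no camera call.
- ctrl.close_job(): hands the job in, once; it reports no verdict.
Trained networks look in the newest picture that a camera, given by its name, has taken for a name from the list of things; names that differ only in an ending like _2 or _b are one class to them, and where a whole thing is asked for, a point or a joint stands for the part that bears it (a point fixed in the world has none). Each returns a list of dicts, best first, with "confidence" (0 to 1); they miss things now and then, are a little off and sometimes report something else, mostly with a low value. They report only what shows in the picture. A call takes as long as a camera call. They do not tell look-alikes from the thing itself.
- ctrl.look_for(query, camera): "bbox" ([left, top, width, height] in pixels, round what is visible of it).
The state is a dict: "time": time; "joint_positions": joint angles; "qd": joint speeds; "tau": joint torques, N m; "tool_pos": TCP position; "eef_rot": TCP orientation; "wrist_force": force on the tool from outside, world axes, zero at the start; "moment": the same for the moment, N m; "opening": opening from 0.0 (shut) to 1.0 (fully open).
Only numpy, scipy, OpenCV 4.12 (cv2) and the standard library are available. Lean on these libraries where they do the work, as an engineer would, in place of code of your own. Each camera call takes 0.05 s, during which the arm holds its last target.

## Task

Load the analyser: raise its clear cover gently until it rests fully open, then slide the steel sample coupons one by one sideways off the top of the stack, without lifting them up and without shifting those below, and lay them all flat side by side on the dark bed so that they are wholly under the cover's area. Then put the black knobbed dust cap centrally over the round pad of the emptied plinth and lower the cover gently until it is fully closed. Leave the bottle, screwdriver and meter alone.

Things in the scene. Friction and masses are not known exactly. Their poses are not given: they have to be found in the camera images.
- analyser: white low sample stage of an analyser, fixed on the bench; origin at the centre of its sample stage at bench height, x pointing away from the robot (small yaw possible), y to the left. The dark flat bed is its top, 40 mm above the bench, from x = -100 to +120 mm and y = -155 to +155 mm, open at both y sides and in front. Behind the hinge stands a housing 70 mm high (x = 132 to 292 mm)
- bed (a point): point on the bed's surface, 40 mm straight above the analyser's origin, same axes. The area under the closed cover is x = -80 to +120 mm, y = -146 to +146 mm; the cover leaves 22 mm of height there at its rims. The raised cover stands above x = 95 to 130 mm
- cover (a joint): angle of the clear hinged cover: 0 = fully closed (lying level), 1.5 = fully open (nearly upright) against its stop. The hinge is stiff and the cover stays wherever it is left; about 5 N at the handle moves it
- cover_hinge (a point): middle of the cover's hinge axis, which runs along the analyser's y at the far side, 36 mm above the bed
- cover_handle (a point): middle of the cover's handle, a round steel bar of 12 mm diameter along the analyser's y, 106 mm free between its two arms, 36 mm clear of the cover's front edge, in the plane of the cover, 257 mm from the hinge axis (on the robot's side when closed, uppermost when open). It can be pinched from above all the way
- plinth: green block 110 mm (x) by 130 mm (y), 42 mm high, fixed, with a thin flat black round pad of 60 mm in the middle of its top; origin at the centre of its underside. It stands 2 mm beside the bed, to its left or its right, its top 2 mm above the bed, turned as the analyser; its centre lies at x = -30, y = +222 or -222 mm in the analyser's axes. The coupon stack lies on it
- plinth_top (a point): centre of the plinth's top and of the round pad
- stand: a like green block, 110 x 130 x 42 mm, without a pad, fixed on the other side of the bed; origin at the centre of its underside. The dust cap starts on it
- cap: black dust cap: a disc of 72 mm diameter and 8 mm thick, with a knob of 26 mm diameter in the middle that reaches from 16 to 38 mm above the underside (a neck of 14 mm below it); 110 to 210 g; origin at the centre of its underside
- coupon1: a flat square steel sample coupon, 50 x 50 x 10 mm, 60 to 120 g; origin at the centre of its underside, z up, x and y along its sides. All coupons are alike. Two to four of them are present, coupon1 always (None at the start: absent), lying in one flush stack on the plinth's round pad, coupon1 at the bottom, then upward in the order of their numbers without gaps
- coupon2: a flat square steel sample coupon, 50 x 50 x 10 mm, 60 to 120 g; origin at the centre of its underside, z up, x and y along its sides. All coupons are alike. Two to four of them are present, coupon1 always (None at the start: absent), lying in one flush stack on the plinth's round pad, coupon1 at the bottom, then upward in the order of their numbers without gaps
- coupon3: a flat square steel sample coupon, 50 x 50 x 10 mm, 60 to 120 g; origin at the centre of its underside, z up, x and y along its sides. All coupons are alike. Two to four of them are present, coupon1 always (None at the start: absent), lying in one flush stack on the plinth's round pad, coupon1 at the bottom, then upward in the order of their numbers without gaps
- coupon4: a flat square steel sample coupon, 50 x 50 x 10 mm, 60 to 120 g; origin at the centre of its underside, z up, x and y along its sides. All coupons are alike. Two to four of them are present, coupon1 always (None at the start: absent), lying in one flush stack on the plinth's round pad, coupon1 at the bottom, then upward in the order of their numbers without gaps
- bottle: white bottle with red cap, 56 mm diameter, 130 mm high, a bystander; origin at the centre of its underside
- driver: screwdriver lying on the bench, a bystander
- meter: grey handheld meter, 140 x 75 x 32 mm, lying on the bench, a bystander; origin at the centre of its underside
Not all that is in view belongs to the job. There is more than one size of the cap; the job needs the largest.

How it is judged:
By the outcome, as a careful person would: the job done as asked, in the order asked, and still so for the second after the job is handed in, with the robot touching nothing.
Of coupon2, coupon3, coupon4 only 1 to 3 are there at a start; the rules pass over those that are not, and their reading is None.
At some moment in a run one of cap may be knocked a few centimetres aside while the robot is not near it.
Once in a run the grip may slacken for a moment while it holds something.
It also fails if it takes over 210 s, if anything falls off the work surface, if the arm or the gripper's body presses on something with over 40 N, if the wrist force passes 120 N, or if a joint passes its speed limit or range.

## Working session

There is one attempt and no reset: what is moved stays moved. The work goes in short steps, Python scripts to look and compute and a shell command to move; the robot and the scene stay as the last step left them, time stands still between calls to the robot, and variables do not carry over. Pictures are saved under pics/ and viewed, and the job is handed in when it is done.

```bash
ls; mkdir -p pics
python3 - <<'E'
from plant import ctrl
import cv2,json
o=ctrl.get_obs();print(o)
for n in ("side","top","wrist"):
    im=ctrl.get_image(n);cv2.imwrite(f"pics/{n}0.png",im[:,:,::-1]);print(n,ctrl.camera_model(n))
E
```

```text
pics
{'time': 0.0, 'joint_positions': array([-1.32948175e+00,  4.94212365e-01,  1.34610375e+00, -1.48689981e-05,
        1.30247455e+00, -9.54798953e-02]), 'qd': array([ 0.00044103, -0.00150704,  0.00071879,  0.00025193,  0.00085836,
       -0.0006036 ]), 'tau': array([ 6.80640169e-04, -8.78820920e+01, -3.81856978e+01,  7.08800135e-02,
        5.31359226e-02, -1.05044967e-04]), 'tool_pos': array([ 0.20652095, -0.58975503,  0.40412925]), 'eef_rot': array([[ 9.43817533e-01,  3.30466904e-01, -3.00220302e-04],
       [ 3.30467025e-01, -9.43816825e-01,  1.15986763e-03],
       [ 9.99448923e-05, -1.19391632e-03, -9.99999282e-01]]), 'wrist_force': array([ 0.13407859, -0.43215262,  0.56278897]), 'moment': array([ 0.01067589, -0.00688365, -0.03596245]), 'opening': 0.9988565104275726}
side {'fov_y': 50.64237581811575, 'cx': 321.55358608437405, 'cy': 205.20559888593195, 'R': array([[-0.92083279, -0.38968019, -0.01470781],
       [-0.26777515,  0.65928367, -0.70259627],
       [ 0.28348446, -0.6430353 , -0.71143669]]), 't': array([0.51088077, 0.21569788, 1.25402367])}
top {'fov_y': 53.29552147996017, 'cx': 317.82629453386164, 'cy': 199.3838213354993, 'R': array([[ 0.00683281, -0.99962639,  0.02646484],
       [-0.99757539, -0.008647  , -0.06905487],
       [ 0.06925791, -0.02592883, -0.99726177]]), 't': array([-0.03251559,  0.54891475,  1.27097432])}
wrist {'fov_y': 66.8667193652717, 'cx': 319.83404988230825, 'cy': 195.47958440307136, 'hand_eye': array([[ 1.62677709e-05, -9.65490927e-01, -2.60436692e-01,
         7.30476478e-02],
       [ 9.99999999e-01,  2.86466140e-05, -4.37352932e-05,
         7.81191109e-04],
       [ 4.96866581e-05, -2.60436691e-01,  9.65490926e-01,
         2.00267170e-02],
       [ 0.00000000e+00,  0.00000000e+00,  0.00000000e+00,
         1.00000000e+00]])}
```

View pics/top0.png

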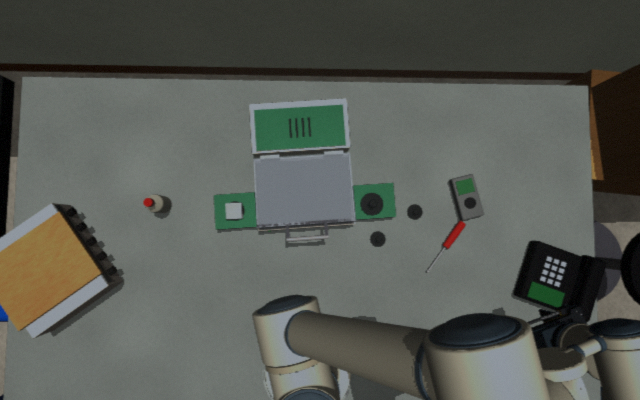

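View pics/side0.png

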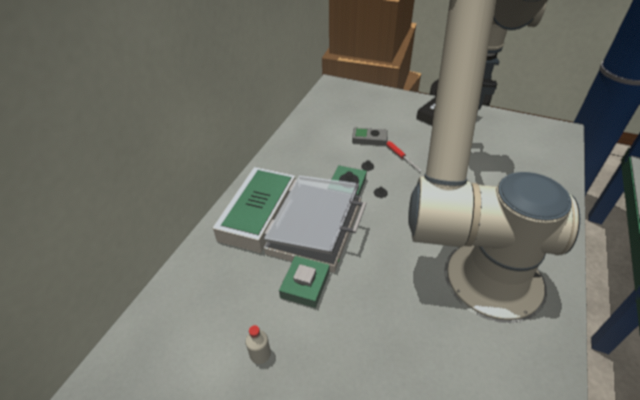

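View pics/wrist0.png

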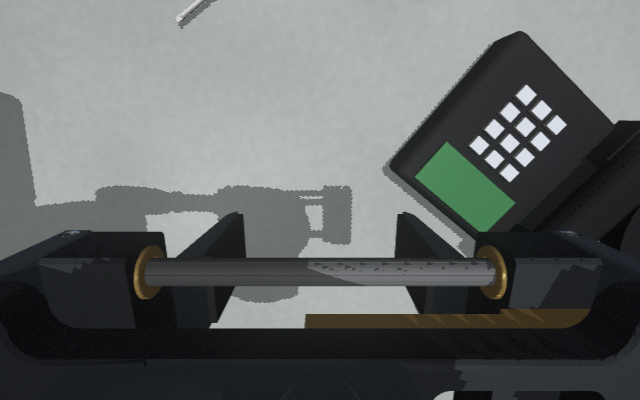

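The top view shows the stack plinth on the left at (234,211). The stand with the big cap is on the right at (372,203). Two smaller caps lie on the bench at (415,212) and (377,239), and the handle is at (306,238).

```bash
cat > h.py <<'E'
from plant import ctrl
import numpy as np, cv2
def K(m):
    f=200/np.tan(np.radians(m['fov_y'])/2); return f,m['cx'],m['cy']
def pose(cam,o=None):
    m=ctrl.camera_model(cam)
    if 'R' in m: return m,np.array(m['R']),np.array(m['t'])
    o=o or ctrl.get_obs()
    T=np.eye(4);T[:3,:3]=o['eef_rot'];T[:3,3]=o['tool_pos'];T=np.linalg.inv(T@m['hand_eye'])
    return m,T[:3,:3],T[:3,3]
def bp(cam,u,v,z,o=None):
    m,R,t=pose(cam,o);f,cx,cy=K(m)
    d=R.T@np.array([(u-cx)/f,(v-cy)/f,1]);c=-R.T@t
    return c+d*(z-c[2])/d[2]
def pr(cam,X,o=None):
    m,R,t=pose(cam,o);f,cx,cy=K(m)
    p=R@np.array(X)+t; return np.array([cx+f*p[0]/p[2],cy+f*p[1]/p[2]])
def snap(cam,name,crop=None,sc=1):
    o=ctrl.get_obs();im=ctrl.get_image(cam);im=np.ascontiguousarray(im[:,:,::-1]);cv2.imwrite('pics/raw_'+name+'.png',im)
    c=im if crop is None else im[crop[1]:crop[3],crop[0]:crop[2]]
    c=cv2.resize(c,None,fx=sc,fy=sc,interpolation=cv2.INTER_CUBIC);cv2.imwrite(f'pics/{name}.png',c)
    return o,im
E
python3 - <<'E'
from h import *
im=cv2.imread('pics/top0.png')
cv2.imwrite('pics/topc.png',cv2.resize(im[90:250,200:440],None,fx=3.3,fy=3.3,interpolation=cv2.INTER_CUBIC))
im=cv2.imread('pics/side0.png')
cv2.imwrite('pics/sidec.png',cv2.resize(im[140:320,200:420],None,fx=3.3,fy=3.3,interpolation=cv2.INTER_CUBIC))
for q in ("cap","coupon1","cover_handle","plinth","stand","analyser","bottle","meter","driver","cover"):
    for c in("top","side"):
        print(q,c,[(np.round(d['bbox'],1).tolist(),round(d['confidence'],2)) for d in ctrl.look_for(q,c)])
E
```

```text
cap top [([361.1, 193.3, 20.1, 25.1], 0.77), ([368.9, 231.9, 14.8, 14.1], 0.74), ([406.1, 203.8, 15.1, 14.5], 0.62), ([216.9, 194.1, 43.0, 33.8], 0.39)]
cap side [([337.8, 172.2, 24.2, 8.4], 0.51), ([364.3, 160.9, 10.9, 10.5], 0.41)]
coupon1 top [([225.0, 205.3, 17.9, 14.3], 0.68)]
coupon1 side [([297.4, 266.5, 19.7, 21.2], 0.77), ([353.7, 124.5, 32.5, 21.9], 0.47)]
cover_handle top [([252.4, 151.7, 102.3, 89.1], 0.84)]
cover_handle side [([265.6, 173.2, 98.4, 81.7], 0.64), ([212.8, 167.6, 151.9, 105.1], 0.53)]
plinth top [([212.1, 189.8, 47.7, 41.1], 0.75)]
plinth side [([278.1, 256.7, 51.6, 51.2], 0.78)]
stand top [([351.8, 184.8, 42.5, 37.1], 0.81)]
stand side [([332.7, 167.1, 31.4, 30.4], 0.64), ([269.5, 172.6, 99.2, 79.0], 0.28)]
analyser top [([248.0, 96.9, 106.7, 145.2], 0.65), ([362.8, 195.1, 18.2, 20.5], 0.4)]
analyser side [([213.9, 168.6, 153.1, 104.4], 0.96), ([276.8, 259.1, 49.4, 49.5], 0.48)]
bottle top [([145.5, 193.0, 26.9, 20.8], 0.59), ([434.9, 219.7, 29.4, 38.4], 0.53)]
bottle side [([247.7, 323.8, 23.1, 39.5], 0.78)]
meter top [([449.5, 176.5, 35.2, 42.4], 0.65), ([252.2, 151.9, 104.4, 89.6], 0.44)]
meter side [([352.6, 125.5, 34.3, 20.9], 0.7)]
driver top [([439.9, 221.1, 23.6, 31.9], 0.73), ([360.2, 195.2, 20.4, 22.2], 0.24)]
driver side [([385.2, 141.7, 20.6, 19.2], 0.53)]
cover top [([250.8, 154.9, 106.5, 89.2], 0.84)]
cover side [([264.5, 173.2, 102.3, 78.8], 0.61)]
```

View pics/topc.png

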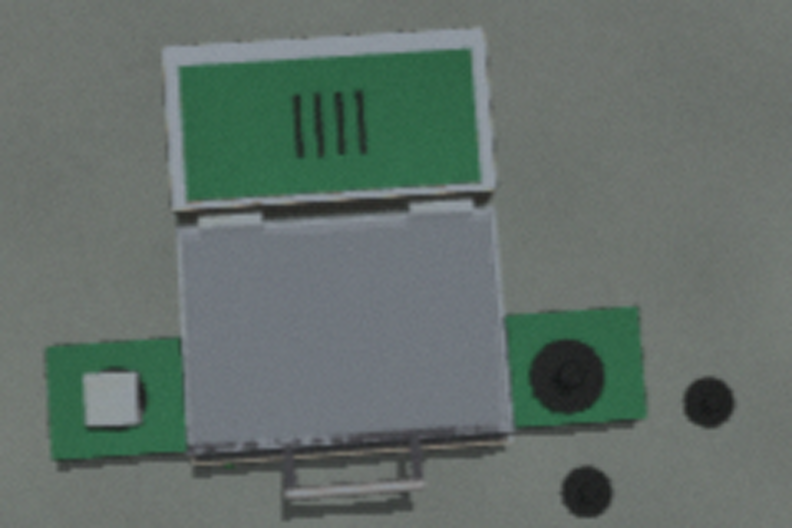

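View pics/sidec.png

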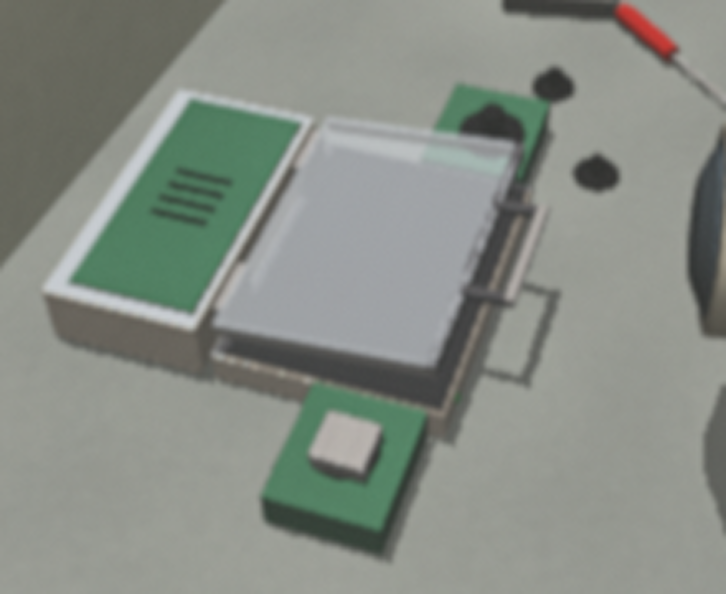

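Run:
```python
from h import *
from scipy.optimize import least_squares
obs=[]
def add(px,loc): obs.extend(zip(px,loc))
add([(164,47),(483,28),(494,188),(176,210)],[(.292,.155,.07),(.292,-.155,.07),(.132,-.155,.07),(.132,.155,.07)])
def blk(y): return [(.025,y+.065,.042),(.025,y-.065,.042),(-.085,y-.065,.042),(-.085,y+.065,.042)]
add([(47,347),(180,338),(187,452),(57,461)],blk(.222))
add([(506,315),(637,307),(646,418),(512,429)],blk(-.222))
def loc2w(p,l):
    c,s=np.cos(p[2]),np.sin(p[2]); return np.array([p[0]+c*l[0]-s*l[1],p[1]+s*l[0]+c*l[1],l[2]])
def res(p): return np.concatenate([pr('top',loc2w(p,l))-(np.array(px)/3.3+[200,90]) for px,l in obs])
r=least_squares(res,[.6,0,0]);print(r.x,np.round(res(r.x).reshape(-1,2),1).tolist())
p=r.x
for n,l in dict(bed=(0,0,.04),handle=(.12-.0+.0,0,0),plinth=(-.03,.222,.042),stand=(-.03,-.222,.042)).items(): print(n,loc2w(p,l))
# stack top center
q=lambda u,v:(u/3.3+200,v/3.3+90)
for z in(.062,.072,.082): 
  cs=np.array([bp('top',*q(*c),z) for c in [(84,373),(136,372),(141,426),(87,428)]]);print(z,cs.mean(0),[np.linalg.norm(cs[i]-cs[i-1]).round(4) for i in range(4)],np.degrees(np.arctan2(*(cs[0]-cs[3])[[1,0]])))
print('cap', bp('top',*q(567,376),.05),bp('top',*q(570,373),.08))
for e in [(567,340),(567,413),(530,376),(604,376)]:print(bp('top',*q(*e),.046))
for e in [(684,402),(734,402)]:print(bp('top',*q(*e),.006))
print('handle',bp('top',*q(290,493),.076),bp('top',*q(420,485),.076))
```

```text
[0.55926529 0.01405524 0.07839418] [[-0.6, 1.8], [0.7, 1.5], [1.3, 2.8], [-1.2, 2.6], [-0.7, -1.1], [0.2, -1.2], [0.2, -1.1], [-1.8, -0.9], [-0.1, -1.0], [0.5, -1.4], [0.7, -0.8], [0.7, -1.2]]
bed [0.55926529 0.01405524 0.04      ]
handle [0.67889674 0.02345291 0.        ]
plinth [0.51197174 0.23302401 0.042     ]
stand [ 0.54674311 -0.20961236  0.042     ]
0.062 [0.50736982 0.23328453 0.062     ] [np.float64(0.0519), np.float64(0.0488), np.float64(0.0512), np.float64(0.0505)] 4.399312468829818
0.072 [0.50698735 0.23145142 0.072     ] [np.float64(0.0515), np.float64(0.0484), np.float64(0.0508), np.float64(0.0501)] 4.3993124688298195
0.082 [0.50660488 0.22961831 0.082     ] [np.float64(0.0511), np.float64(0.048), np.float64(0.0503), np.float64(0.0497)] 4.399312468829827
cap [ 0.53403637 -0.19874667  0.05      ] [ 0.53510461 -0.19670784  0.08      ]
[ 0.56908326 -0.19948513  0.046     ]
[ 0.49863301 -0.19930483  0.046     ]
[ 0.53397367 -0.16363263  0.046     ]
[ 0.53457239 -0.23521304  0.046     ]
[ 0.51169946 -0.32270613  0.006     ]
[ 0.5120924  -0.37282506  0.006     ]
handle [0.42138986 0.06427171 0.076     ] [ 0.42954343 -0.05665782  0.076     ]
```

```bash
python3 -m jog '5 14 0 0 0 0.3 -1; 11 30 2 0 0 0.6 -1; 16 45 4 0 0 0.9 -1; 20 55 4 0 0 1.2 -1; 21.9 59.4 4 0 0 1.313 -1; 21.9 59.4 4 0 0 1.313 -1; 21.9 59.4 4 0 0 1.313 -1; 21.9 59.4 4 0 0 1.313 -1; 21.9 59.4 4 0 0 1.313 -1; 21.9 59.4 4 0 0 1.313 0.34; 21.9 59.4 4 0 0 1.313 0.34; 21.9 59.4 4 0 0 1.313 0.34;21.9 59.4 4 0 0 1.313 0.34;21.9 59.4 4 0 0 1.313 0.34' 20
python3 - <<'E'
from h import *
o,im=snap('wrist','w1');print(o['joint_positions'],o['opening'],o['wrist_force'])
snap('top','t1',(200,90,440,250),3.3)
E
```

```text
time: 2.9
tool_pos: [0.4253, 0.003, 0.4447]
eef_rot: [[-0.077, 0.997, -0.0], [0.997, 0.077, -0.0], [-0.0, -0.0, -1.0]]
wrist_force: [-0.3, -0.3, -0.3]
opening: 0.486
[-1.33581534e-01  1.64368648e-01  1.74473519e+00 -1.27447722e-04
  1.23260248e+00 -2.10467347e-01] 0.48565579436561485 [-0.328043   -0.262257   -0.32343655]
```

View pics/w1.png

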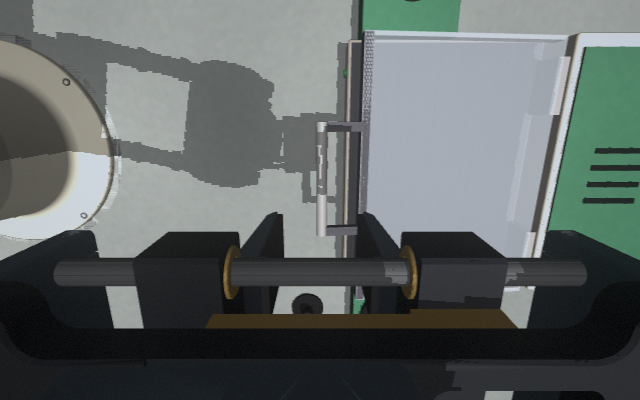

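View pics/t1.png

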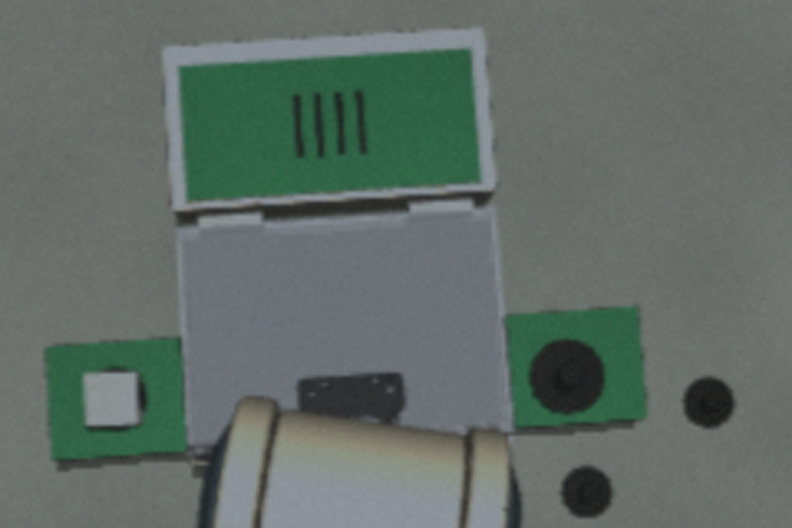

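Run:
```python
from h import *
for p in [(321,125),(321,232),(316,180),(327,180)]: print(bp('wrist',*p,.076))
for p in [(366,33),(360,90)]: print('front',bp('wrist',*p,.07))
```

```text
[0.42185212 0.06351004 0.076     ]
[ 0.43190768 -0.0645701   0.076     ]
[4.20923526e-01 2.21687135e-04 7.60000000e-02]
[0.43381893 0.00122296 0.076     ]
front [0.46198221 0.16168393 0.07      ]
front [0.46202882 0.10434087 0.07      ]
```

```bash
python3 -m jog '0.1 0 -5 0 0 0 0.34; 0.1 0 -10 0 0 0 0.34; 0.1 0 -14 0 0 0 0.34; 0.1 0 -17 0 0 0 0.34; 0.1 0 -18.5 0 0 0 0.34; 0.1 0 -19.6 0 0 0 0.34; 0.1 0 -19.6 0 0 0 0.34;0.1 0 -19.6 0 0 0 0.34'
python3 - <<'E'
from h import *
o,im=snap('wrist','w2');print(o['opening'],o['wrist_force'])
snap('side','s2',(200,140,420,320),3.3)
E
```

```text
time: 4.0
tool_pos: [0.4267, 0.004, 0.2492]
eef_rot: [[-0.079, 0.997, 0.001], [0.997, 0.079, -0.0], [-0.0, 0.001, -1.0]]
wrist_force: [0.5, -0.3, 0.9]
opening: 0.329
0.32919751451184537 [ 0.54775498 -0.30381075  0.89804316]
```

View pics/w2.png

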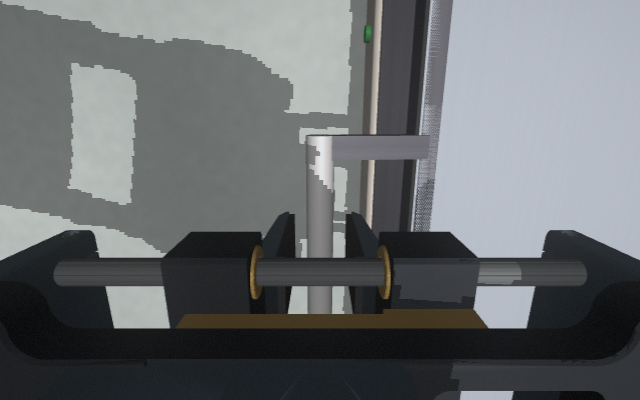

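View pics/s2.png

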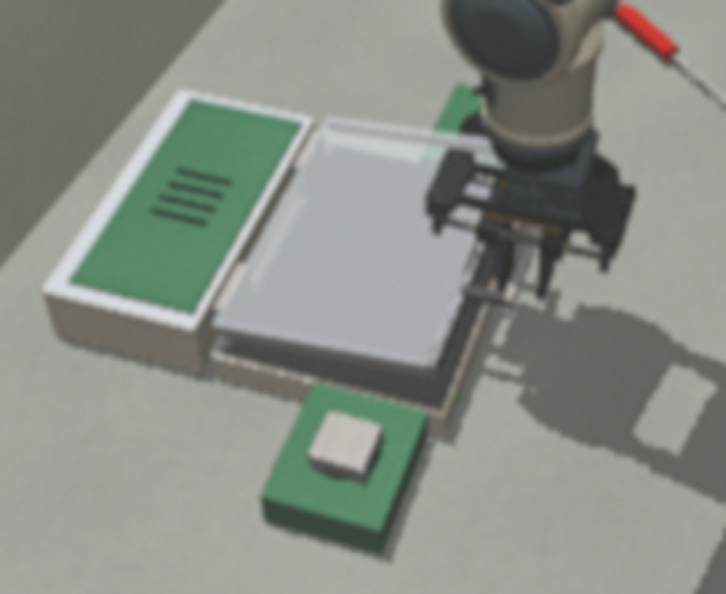

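```bash
python3 -m jog '0 0 0 0 0 0 0.6; 0 0 0 0 0 0 0.9; 0 0 0 0 0 0 1;0 0 0 0 0 0 1;0 0 0 0 0 0 1; 0 0 0 0 0 0 1' 20
python3 - <<'E'
import numpy as np
# arc offsets: handle from angle a about hinge, r=.257; dirs local x = (cos yaw, sin yaw)
y=.0785
for a in np.arange(0,1.521,.05):
    dx=.257*(1-np.cos(a));print(round(a,2),np.round(100*np.array([dx*np.cos(y),dx*np.sin(y),.257*np.sin(a)]),2))
E
```

```text
time: 4.85
tool_pos: [0.4266, 0.0041, 0.2487]
eef_rot: [[-0.079, 0.997, 0.0], [0.997, 0.079, -0.0], [-0.0, 0.0, -1.0]]
wrist_force: [1.8, 0.2, 1.0]
opening: 0.124
0.0 [0. 0. 0.]
0.05 [0.03 0.   1.28]
0.1 [0.13 0.01 2.57]
0.15 [0.29 0.02 3.84]
0.2 [0.51 0.04 5.11]
0.25 [0.8  0.06 6.36]
0.3 [1.14 0.09 7.59]
0.35 [1.55 0.12 8.81]
0.4 [ 2.02  0.16 10.01]
0.45 [ 2.55  0.2  11.18]
0.5 [ 3.14  0.25 12.32]
0.55 [ 3.78  0.3  13.43]
0.6 [ 4.48  0.35 14.51]
0.65 [ 5.22  0.41 15.55]
0.7 [ 6.02  0.47 16.56]
0.75 [ 6.87  0.54 17.52]
0.8 [ 7.77  0.61 18.44]
0.85 [ 8.71  0.69 19.31]
0.9 [ 9.69  0.76 20.13]
0.95 [10.72  0.84 20.9 ]
1.0 [11.78  0.93 21.63]
1.05 [12.87  1.01 22.29]
1.1 [14.   1.1 22.9]
1.15 [15.16  1.19 23.46]
1.2 [16.34  1.29 23.95]
1.25 [17.54  1.38 24.39]
1.3 [18.77  1.48 24.76]
1.35 [20.01  1.57 25.08]
1.4 [21.27  1.67 25.33]
1.45 [22.53  1.77 25.51]
1.5 [23.81  1.87 25.64]
```

```bash
python3 -m jog '0 0 0.4 0 0 0 1; 0 0 0.9 0 0 0 1; 0.1 0 1.6 0 0 0 1; 0.13 0.01 2.2 0 0 0 1; 0.2 0.01 2.9 0 0 0 1; 0.3 0.02 3.5 0 0 0 1; 0.4 0.03 4.2 0 0 0 1;0.5 0.04 5.0 0 0 0 1'
```

```text
time: 5.85
tool_pos: [0.4353, 0.0046, 0.3]
eef_rot: [[-0.078, 0.997, 0.01], [0.997, 0.078, 0.0], [-0.0, 0.01, -1.0]]
wrist_force: [35.4, 14.1, -16.8]
opening: 0.127
```

Run:
```python
from h import *
o,im=snap('wrist','w3');print(o)
snap('side','s3',(200,140,420,320),3.3)
```

```text
{'time': 5.85, 'joint_positions': array([-0.12730059,  0.38903148,  1.92532903,  0.00226316,  0.8169164 ,
       -0.20710807]), 'qd': array([ 0.0046638 , -0.10986025, -0.1013286 ,  0.00555191,  0.18369827,
        0.00344718]), 'tau': array([-5.96938625e+00, -6.50641465e+01, -4.61891502e+00, -3.98071423e+00,
        9.17588800e+00,  2.72023160e-02]), 'tool_pos': array([0.43527662, 0.0046432 , 0.29996414]), 'eef_rot': array([[-7.81844764e-02,  9.96884214e-01,  1.04428202e-02],
       [ 9.96938788e-01,  7.81853334e-02,  3.26782094e-04],
       [-4.90711468e-04,  1.04364018e-02, -9.99945419e-01]]), 'wrist_force': array([ 35.41236077,  14.11472247, -16.78170093]), 'moment': array([ 2.03069163, -5.1048437 ,  0.04364571]), 'opening': 0.12698647039947075}
```

View pics/w3.png

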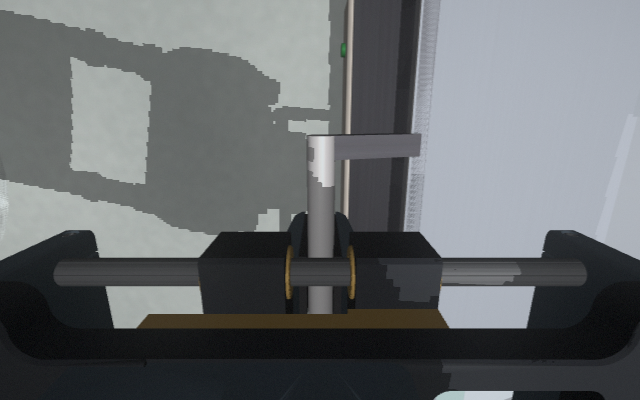

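View pics/s3.png

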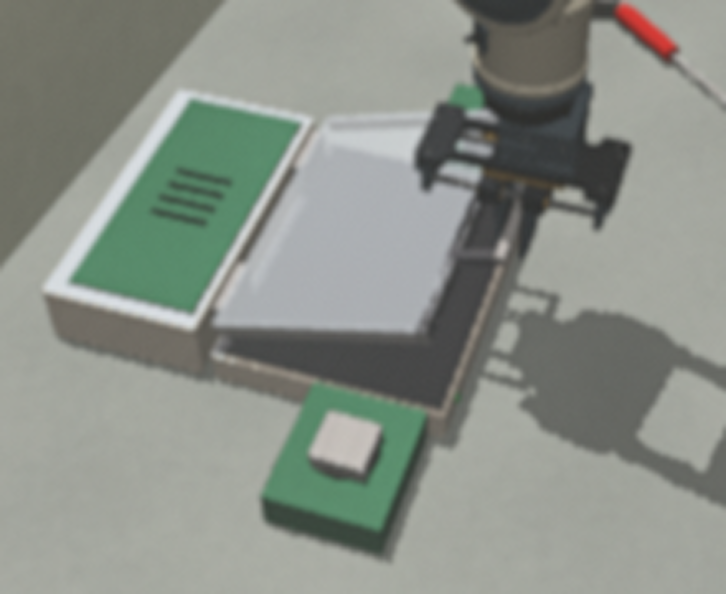

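Run:
```python
import numpy as np
y=.0785
for a in np.arange(.3,1.521,.03):
    d=(.2465-.257*np.cos(a));print(round(a,2),np.round(100*np.array([d*np.cos(y)+.0035,d*np.sin(y),.223+.257*np.sin(a)-.2983]),2))
```

```text
0.3 [0.45 0.01 0.06]
0.33 [0.69 0.03 0.8 ]
0.36 [0.95 0.05 1.52]
0.39 [1.23 0.07 2.24]
0.42 [1.53 0.09 2.95]
0.45 [1.85 0.12 3.65]
0.48 [2.2  0.15 4.34]
0.51 [2.56 0.17 5.02]
0.54 [2.95 0.2  5.68]
0.57 [3.35 0.24 6.34]
0.6 [3.78 0.27 6.98]
0.63 [4.22 0.3  7.61]
0.66 [4.68 0.34 8.23]
0.69 [5.16 0.38 8.83]
0.72 [5.66 0.42 9.42]
0.75 [6.18 0.46 9.99]
0.78 [ 6.71  0.5  10.54]
0.81 [ 7.26  0.54 11.08]
0.84 [ 7.82  0.59 11.61]
0.87 [ 8.4   0.63 12.11]
0.9 [ 9.    0.68 12.6 ]
0.93 [ 9.61  0.73 13.07]
0.96 [10.23  0.78 13.52]
0.99 [10.87  0.83 13.96]
1.02 [11.52  0.88 14.37]
1.05 [12.18  0.93 14.76]
1.08 [12.85  0.98 15.14]
1.11 [13.53  1.04 15.49]
1.14 [14.22  1.09 15.82]
1.17 [14.93  1.15 16.13]
1.2 [15.64  1.2  16.42]
1.23 [16.36  1.26 16.69]
1.26 [17.09  1.32 16.94]
1.29 [17.82  1.37 17.16]
1.32 [18.57  1.43 17.37]
1.35 [19.31  1.49 17.55]
1.38 [20.07  1.55 17.7 ]
1.41 [20.82  1.61 17.84]
1.44 [21.58  1.67 17.95]
1.47 [22.35  1.73 18.04]
1.5 [23.11  1.79 18.11]
```

```bash
python3 -m jog '0.45 0 0.06 0 0 0 1; 0.55 0.02 0.4 0 0 0 1; 0.7 0.03 0.8 0 0 0 1; 0.95 0.05 1.5 0 0 0 1; 1.23 0.07 2.24 0 0 0 1; 1.53 0.09 2.95 0 0 0 1; 1.85 0.12 3.65 0 0 0 1; 2.2 0.15 4.34 0 0 0 1'; python3 -c "
from plant import ctrl;o=ctrl.get_obs();print(o['moment'])"
```

```text
time: 6.95
tool_pos: [0.4539, 0.006, 0.3423]
eef_rot: [[-0.079, 0.997, 0.001], [0.997, 0.079, 0.0], [0.0, 0.001, -1.0]]
wrist_force: [6.7, 1.1, -9.6]
opening: 0.124
[ 0.11629526 -0.88805345 -0.07908117]
```

```bash
python3 -m jog '0.36 0.02 0.68 0 0 0 1; 0.75 0.05 1.34 0 0 0 1; 1.15 0.09 2.0 0 0 0 1; 1.58 0.12 2.64 0 0 0 1; 2.02 0.15 3.27 0 0 0 1; 2.48 0.19 3.89 0 0 0 1; 2.96 0.23 4.49 0 0 0 1; 3.46 0.27 5.08 0 0 0 1; 3.98 0.31 5.65 0 0 0 1; 4.51 0.35 6.2 0 0 0 1; 5.06 0.39 6.74 0 0 0 1; 5.62 0.44 7.27 0 0 0 1; 6.2 0.48 7.77 0 0 0 1; 6.8 0.53 8.26 0 0 0 1; 7.41 0.58 8.73 0 0 0 1; 8.03 0.63 9.18 0 0 0 1; 8.67 0.68 9.62 0 0 0 1'
```

```text
time: 9.07
tool_pos: [0.5393, 0.0128, 0.4394]
eef_rot: [[-0.079, 0.997, -0.003], [0.997, 0.079, -0.001], [-0.0, -0.003, -1.0]]
wrist_force: [-15.8, -2.0, 14.4]
opening: 0.127
```

Run:
```python
import numpy as np
from scipy.optimize import least_squares
P=np.array([(.4368,.153),(.454,.1953),(.5388,.2924)]);P[:,0]=(P[:,0]-.4368)/.9969
f=lambda h:np.hypot(*(P-h).T)-.257
r=least_squares(f,[.245,.076]);h=r.x;print(h,r.fun)
a=[np.arctan2(p[1]-h[1],h[0]-p[0]) for p in P];print(a)
y=.0785
for t in np.arange(a[2],1.56,.03):
    b=h+.257*np.array([-np.cos(t),np.sin(t)]); 
    # tcp target minus commanded now (.5402,.4379)
    d=b[0]*np.cos(y)+.4368-.5402
    print(round(t,3),np.round(100*np.array([d,b[0]*np.sin(y)-(.5402-.4368)*np.tan(y),b[1]+.147-.4379]),2))
```

```text
[0.2464615  0.07955335] [ 1.72471256e-04 -2.24613154e-04  6.27920782e-05]
[np.float64(0.2896251048167509), np.float64(0.4676277924184689), np.float64(0.9755221221339643)]
0.976 [-0.14 -0.01  0.14]
1.006 [0.51 0.04 0.57]
1.036 [1.16 0.09 0.97]
1.066 [1.83 0.14 1.35]
1.096 [2.51 0.2  1.72]
1.126 [3.2  0.25 2.06]
1.156 [3.89 0.31 2.38]
1.186 [4.6  0.36 2.68]
1.216 [5.32 0.42 2.96]
1.246 [6.04 0.48 3.22]
1.276 [6.77 0.53 3.45]
1.306 [7.51 0.59 3.67]
1.336 [8.26 0.65 3.86]
1.366 [9.01 0.71 4.03]
1.396 [9.76 0.77 4.17]
1.426 [10.52  0.83  4.29]
1.456 [11.28  0.89  4.39]
1.486 [12.05  0.95  4.47]
1.516 [12.81  1.01  4.53]
1.546 [13.58  1.07  4.56]
```

```bash
python3 -m jog '0.2 0.02 0.4 0 0 0 1; 0.5 0.04 0.57 0 0 0 1; 1.16 0.09 0.97 0 0 0 1; 1.83 0.14 1.35 0 0 0 1; 2.51 0.2 1.72 0 0 0 1; 3.2 0.25 2.06 0 0 0 1; 3.89 0.31 2.38 0 0 0 1; 4.6 0.36 2.68 0 0 0 1; 5.32 0.42 2.96 0 0 0 1; 6.04 0.48 3.22 0 0 0 1; 6.77 0.53 3.45 0 0 0 1; 7.51 0.59 3.67 0 0 0 1; 8.26 0.65 3.86 0 0 0 1; 9.0 0.71 4.03 0 0 0 1; 9.76 0.77 4.17 0 0 0 1; 10.3 0.81 4.26 0 0 0 1; 10.7 0.84 4.32 0 0 0 1; 11.0 0.87 4.36 0 0 0 1'; python3 -c "
from plant import ctrl;o=ctrl.get_obs();print(o['qd'])"
```

```text
time: 11.32
tool_pos: [0.6506, 0.0214, 0.4827]
eef_rot: [[-0.079, 0.997, 0.001], [0.997, 0.079, -0.0], [-0.0, 0.001, -1.0]]
wrist_force: [-4.6, -4.0, 4.2]
opening: 0.124
[ 0.00681499  0.03358941 -0.07033615 -0.00217778  0.03303441  0.00708027]
```

```bash
python3 -m jog '0.2 0.02 0.03 0 0 0 1; 0.4 0.03 0.06 0 0 0 1; 0.6 0.05 0.09 0 0 0 1; 0.8 0.06 0.11 0 0 0 1; 1.0 0.08 0.13 0 0 0 1; 1.2 0.09 0.14 0 0 0 1; 1.4 0.11 0.15 0 0 0 1;1.4 0.11 0.15 0 0 0 1'
```

```text
time: 12.32
tool_pos: [0.6639, 0.0224, 0.4841]
eef_rot: [[-0.079, 0.997, -0.001], [0.997, 0.079, -0.001], [-0.0, -0.001, -1.0]]
wrist_force: [-10.5, -4.4, 6.4]
opening: 0.123
```

```bash
python3 -m jog '0.1 0.01 0 0 0 0 1; 0.2 0.02 0 0 0 0 1; 0.3 0.02 0 0 0 0 1;0.3 0.02 0 0 0 0 1'
python3 - <<'E'
from h import *
snap('side','s4',(200,100,420,280),3.3)
E
```

```text
time: 12.82
tool_pos: [0.6651, 0.0225, 0.4841]
eef_rot: [[-0.079, 0.997, -0.007], [0.997, 0.079, -0.001], [-0.0, -0.007, -1.0]]
wrist_force: [-34.4, -6.1, 17.2]
opening: 0.126
```

View pics/s4.png

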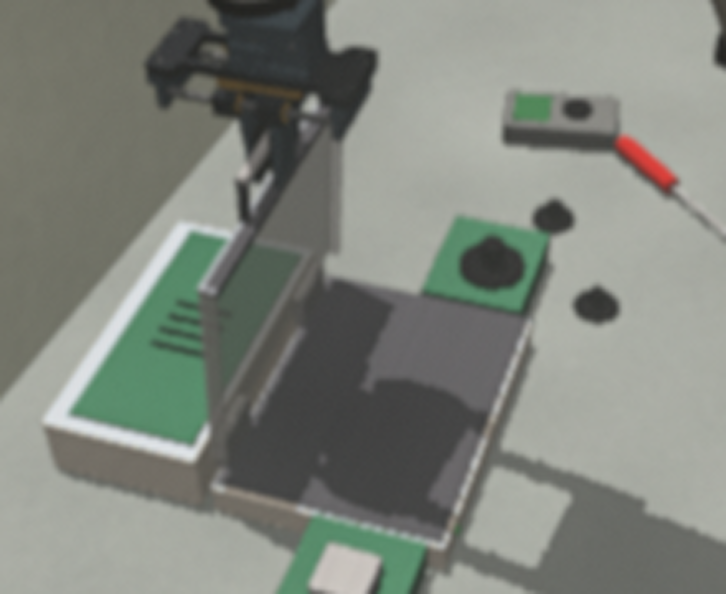

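```bash
python3 -m jog '-0.2 -0.01 0 0 0 0 1; -0.3 -0.02 0.1 0 0 0 1; -0.3 -0.02 0.1 0 0 0 0.7; -0.3 -0.02 0.1 0 0 0 0.4; -0.3 -0.02 0.1 0 0 0 0.3;-0.3 -0.02 0.1 0 0 0 0.3;-0.3 -0.02 0.1 0 0 0 0.3; -0.3 -0.02 1 0 0 0 0.3; -0.3 -0.02 3 0 0 0 0.3; -0.3 -0.02 6 0 0 0 0.3; -0.3 -0.02 8 0 0 0 0.3; -0.3 -0.02 8 0 0 0 0.3'
python3 - <<'E'
from h import *
snap('side','s5',(200,100,420,280),3.3)
snap('top','t5',(200,90,440,250),3.3)
E
```

```text
time: 14.38
tool_pos: [0.6642, 0.0226, 0.5655]
eef_rot: [[-0.079, 0.997, 0.004], [0.997, 0.079, -0.0], [-0.0, 0.004, -1.0]]
wrist_force: [0.0, -0.1, 0.4]
opening: 0.354
```

View pics/s5.png

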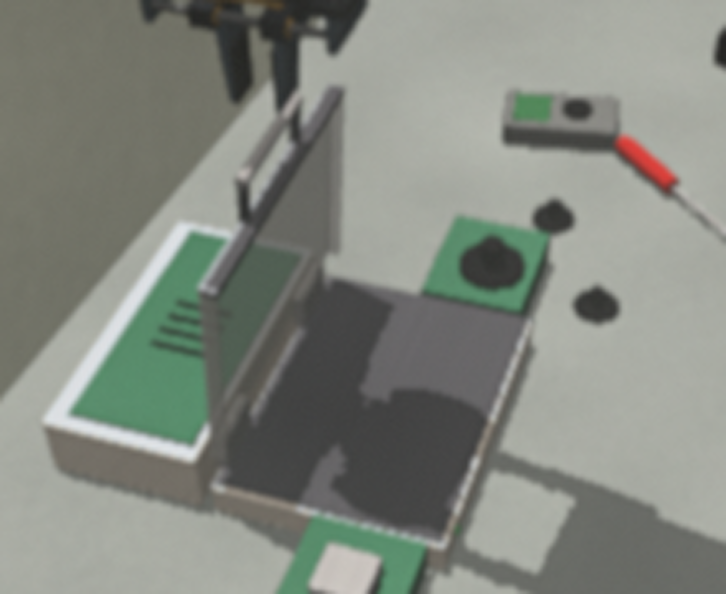

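View pics/t5.png

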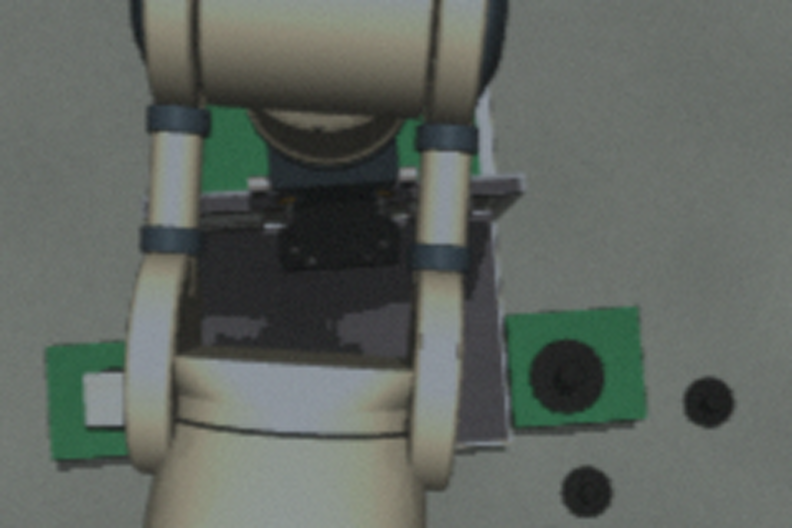

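```bash
python3 -m jog '-4 0 1 0 0 0 0.3; -9 2 1 0 0 0 0; -14 6 0 0 0 0 -0.58; -15.7 11 -3 0 0 0 -0.58; -15.7 16 -8 0 0 0 -0.58; -15.7 20 -12 0 0 0 -0.58; -15.7 20.9 -16.5 0 0 0 -0.58; -15.7 20.9 -16.5 0 0 0 -0.58; -15.7 20.9 -16.5 0 0 0 -0.58'
python3 - <<'E'
from h import *
o,im=snap('wrist','w6');print(o['tool_pos'],o['qd'])
snap('side','s6',(220,220,380,340),5)
print(ctrl.look_for('coupon1','wrist'))
E
```

```text
time: 15.6
tool_pos: [0.5076, 0.2312, 0.3997]
eef_rot: [[-0.079, 0.997, 0.001], [0.997, 0.079, 0.0], [0.0, 0.001, -1.0]]
wrist_force: [1.2, 0.6, 1.6]
opening: 0.792
[0.5076241  0.23117278 0.39970807] [-0.00871712 -0.01893223 -0.01625385  0.00089705 -0.00378474  0.0012935 ]
[{'bbox': [295.9, 156.1, 52.7, 49.2], 'confidence': 0.58}]
```

View pics/w6.png

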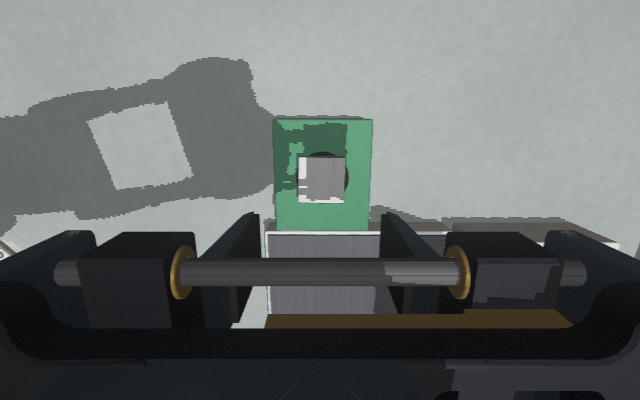

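View pics/s6.png

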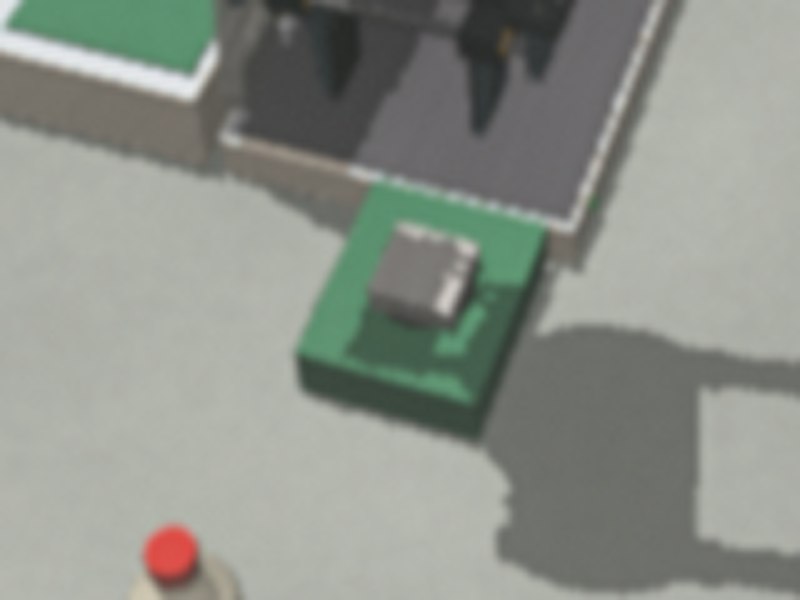

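Run:
```python
from h import *
im=cv2.imread('pics/raw_w6.png')
cv2.imwrite('pics/w6c.png',cv2.resize(im[105:245,250:400],None,fx=4.2,fy=4.2,interpolation=cv2.INTER_CUBIC))
im=cv2.imread('pics/side0.png')
cv2.imwrite('pics/side0c.png',cv2.resize(im[250:310,275:335],None,fx=9,fy=9,interpolation=cv2.INTER_CUBIC))
```

```text
(no output)
```

View pics/w6c.png

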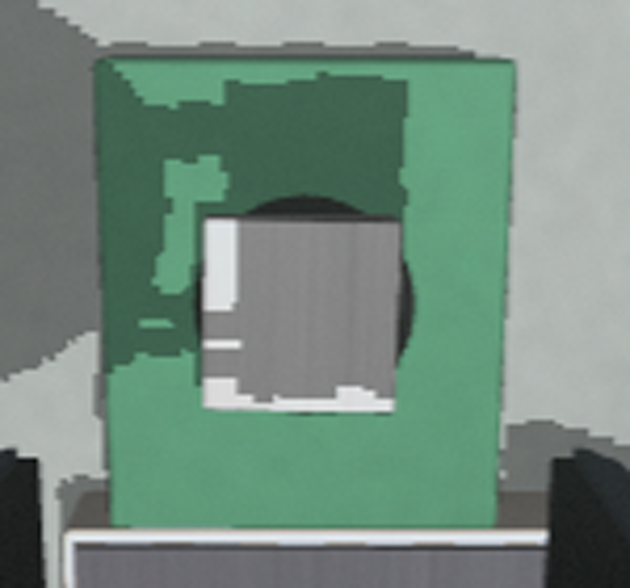

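View pics/side0c.png

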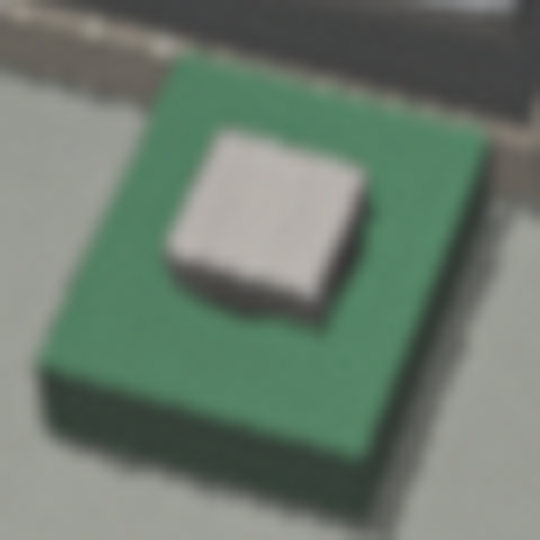

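Run:
```python
from h import *
w=lambda p:(p[0]/4.2+250,p[1]/4.2+105)
s=lambda p:(p[0]/9+275,p[1]/9+250)
o=dict(tool_pos=np.array([0.5076241,0.23117278,0.39970807]),eef_rot=np.array(ctrl.get_obs()['eef_rot']))
def rect(cam,pts,z,conv,o=None):
    c=np.array([bp(cam,*conv(p),z,o) for p in pts]);return c.mean(0),[round(float(np.linalg.norm(c[i]-c[i-1]))*1000,1) for i in range(4)],round(np.arctan2(*(c[1]-c[0])[[1,0]]),4),round(np.arctan2(*(c[3]-c[0])[[1,0]]),4)
print('plinth w',rect('wrist',[(97,60),(515,62),(498,524),(112,525)],.042,w,o))
print('plinth s',rect('side',[(183,57),(490,135),(365,460),(42,370)],.042,s))
t=lambda p:(p[0]/3.3+200,p[1]/3.3+90)
print('plinth t',rect('top',[(47,347),(180,338),(187,452),(57,461)],.042,t))
for z in(.062,.072,.082):
    print(z,'w',rect('wrist',[(203,217),(401,222),(394,411),(202,407)],z,w,o));print('s',rect('side',[(222,128),(365,172),(320,303),(170,240)],z,s))
    print('t',rect('top',[(84,373),(136,372),(141,426),(87,428)],z,t))
```

```text
plinth w (array([0.51154917, 0.2345365 , 0.042     ]), [127.8, 107.6, 127.1, 109.4], np.float64(0.0733), np.float64(-1.4996))
plinth s (array([0.50460649, 0.23840678, 0.042     ]), [127.8, 107.2, 128.0, 106.1], np.float64(-3.056), np.float64(1.6644))
plinth t (array([0.50854573, 0.23141256, 0.042     ]), [109.5, 127.1, 109.6, 123.6], np.float64(-1.4936), np.float64(-3.0304))
0.062 w (array([0.50983763, 0.23533199, 0.062     ]), [49.5, 49.5, 49.3, 50.0], np.float64(0.0524), np.float64(-1.5165))
s (array([0.5047615 , 0.23726844, 0.062     ]), [45.7, 49.5, 51.2, 53.2], np.float64(-3.1091), np.float64(1.6424))
t (array([0.50736982, 0.23328453, 0.062     ]), [51.9, 48.8, 51.2, 50.5], np.float64(-1.543), np.float64(-3.0648))
0.072 w (array([0.5095939 , 0.23747362, 0.072     ]), [47.9, 48.0, 47.8, 48.4], np.float64(0.0524), np.float64(-1.5165))
s (array([0.50140468, 0.24359652, 0.072     ]), [45.2, 49.0, 50.6, 52.6], np.float64(-3.1091), np.float64(1.6424))
t (array([0.50698735, 0.23145142, 0.072     ]), [51.5, 48.4, 50.8, 50.1], np.float64(-1.543), np.float64(-3.0648))
0.082 w (array([0.50935018, 0.23961525, 0.082     ]), [46.4, 46.4, 46.2, 46.8], np.float64(0.0524), np.float64(-1.5165))
s (array([0.49804786, 0.24992461, 0.082     ]), [44.7, 48.5, 50.1, 52.1], np.float64(-3.1091), np.float64(1.6424))
t (array([0.50660488, 0.22961831, 0.082     ]), [51.1, 48.0, 50.3, 49.7], np.float64(-1.543), np.float64(-3.0648))
```

```bash
python3 -m jog '0.15 0.35 -4 0 0 -0.02 -0.58; 0.15 0.35 -8 0 0 -0.02 -0.58; 0.15 0.35 -10 0 0 -0.02 -0.58; 0.15 0.35 -10.5 0 0 -0.02 -0.58; 0.15 0.35 -10.5 0 0 -0.02 -0.58'
python3 - <<'E'
from h import *
o,im=snap('wrist','w7');print(o['tool_pos'],o['eef_rot'])
E
```

```text
time: 16.38
tool_pos: [0.5092, 0.235, 0.2944]
eef_rot: [[-0.059, 0.998, 0.001], [0.998, 0.059, 0.0], [0.0, 0.001, -1.0]]
wrist_force: [-0.3, -0.0, 0.3]
opening: 0.793
[0.50918512 0.23499069 0.29443579] [[-5.85756826e-02  9.98282128e-01  1.29705167e-03]
 [ 9.98282900e-01  5.85751408e-02  4.51834017e-04]
 [ 3.75082840e-04  1.32129099e-03 -9.99999057e-01]]
```

View pics/w7.png

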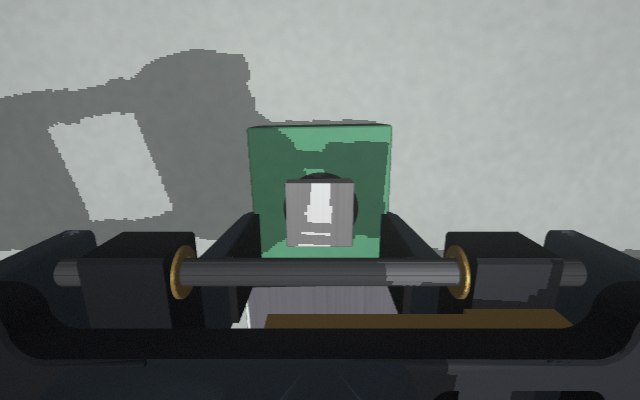

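Run:
```python
from h import *
im=cv2.imread('pics/raw_w7.png')
cv2.imwrite('pics/w7c.png',cv2.resize(im[165:265,270:370],None,fx=6,fy=6,interpolation=cv2.INTER_CUBIC))
```

```text
(no output)
```

View pics/w7c.png

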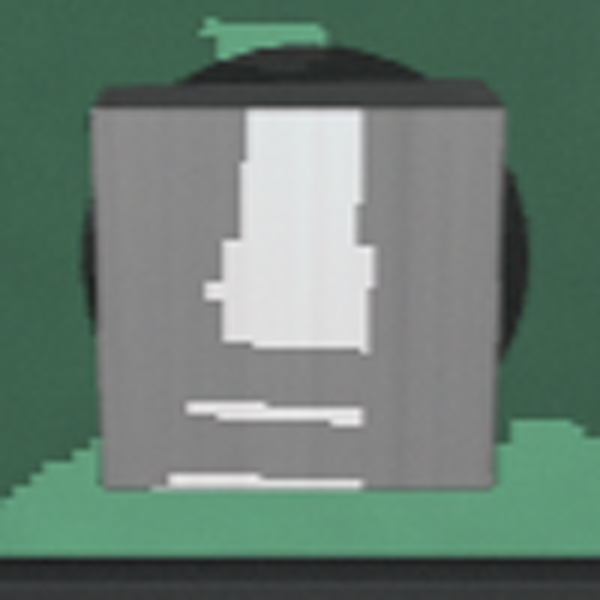

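Run:
```python
from h import *
o=ctrl.get_obs()
c=lambda p:(p[0]/6+270,p[1]/6+165)
for z in (.062,.072):
    q=np.array([bp('wrist',*c(p),z,o) for p in [(92,107),(505,108),(494,488),(105,488)]])
    print(z,q.mean(0),[np.linalg.norm(q[i]-q[i-1]).round(4) for i in range(4)],np.arctan2(*(q[1]-q[0])[[1,0]]),np.arctan2(*(q[0]-q[3])[[1,0]])-np.pi/2)
    e=(q-o['tool_pos'])@o['eef_rot'];print('tool',e.mean(0))
```

```text
0.062 [0.50957163 0.2349868  0.062     ] [np.float64(0.0495), np.float64(0.0495), np.float64(0.0494), np.float64(0.0494)] 0.05597086547199568 0.06247939877486841
tool [-2.15276776e-04 -3.97657323e-05  2.32651737e-01]
0.072 [0.50935946 0.23839019 0.072     ] [np.float64(0.0472), np.float64(0.0472), np.float64(0.0471), np.float64(0.047)] 0.05597086547199544 0.06247939877486974
tool [ 3.19955800e-03 -3.45435202e-05  2.22653388e-01]
```

```bash
python3 -m jog '0 0 -2 0 0 0 -0.58; 0 0 -3.5 0 0 0 -0.58; 0 0 -4.4 0 0 0 -0.58; 0 0 -4.9 0 0 0 -0.58; 0 0 -4.9 0 0 0 -0.4; 0 0 -4.9 0 0 0 -0.2; 0 0 -4.9 0 0 0 0; 0 0 -4.9 0 0 0 0; 0 0 -4.9 0 0 0 0; 0 0 -4.9 0 0 0 0' 20
python3 - <<'E'
from h import *
o,im=snap('wrist','w8');print(o['tool_pos'],o['opening']*91)
E
```

```text
time: 17.68
tool_pos: [0.5089, 0.2351, 0.2448]
eef_rot: [[-0.059, 0.998, 0.001], [0.998, 0.059, 0.0], [0.0, 0.001, -1.0]]
wrist_force: [-0.5, -0.6, 6.3]
opening: 0.547
[0.5088513  0.23513693 0.24476256] 49.821374252900064
```

View pics/w8.png

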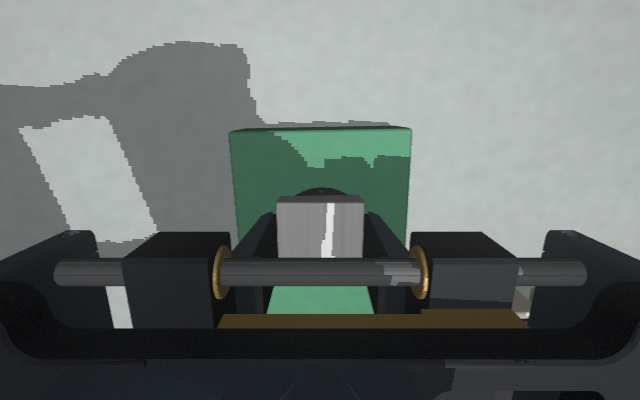

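```bash
python3 -m jog '0 0 0.05 0 0 0 0; 0 0 0.05 0 0 0 0'; python3 -c "
from plant import ctrl;o=ctrl.get_obs();print(o['tool_pos'],o['wrist_force'])"
```

```text
time: 17.98
tool_pos: [0.5087, 0.2351, 0.2449]
eef_rot: [[-0.059, 0.998, -0.0], [0.998, 0.059, -0.0], [-0.0, -0.0, -1.0]]
wrist_force: [-0.1, 0.4, -1.1]
opening: 0.543
[0.50868699 0.23509011 0.24487486] [-0.12059367  0.37841626 -1.12672245]
```

```bash
python3 -m jog '0.02 -0.3 0 0 0 0 0; 0.06 -0.8 0 0 0 0 0; 0.11 -1.4 0 0 0 0 0; 0.16 -2.1 0 0 0 0 0; 0.22 -2.9 0 0 0 0 0; 0.29 -3.8 0 0 0 0 0; 0.36 -4.8 0 0 0 0 0; 0.45 -6 0 0 0 0 0; 0.54 -7.2 0 0 0 0 0; 0.63 -8.4 0 0 0 0 0; 0.69 -9.2 0 0 0 0 0; 0.71 -9.5 0 0 0 0 0'
python3 - <<'E'
from h import *
o,im=snap('wrist','w9');print(o['tool_pos'],o['opening']*91,o['wrist_force'])
snap('side','s9',(220,200,400,320),4.4)
E
```

```text
time: 19.48
tool_pos: [0.5159, 0.1396, 0.2449]
eef_rot: [[-0.058, 0.998, -0.0], [0.998, 0.058, 0.0], [0.0, -0.0, -1.0]]
wrist_force: [-0.0, -0.2, -0.9]
opening: 0.542
[0.51590975 0.13956272 0.24492732] 49.366503123102824 [-0.02600289 -0.21510036 -0.85550151]
```

View pics/w9.png

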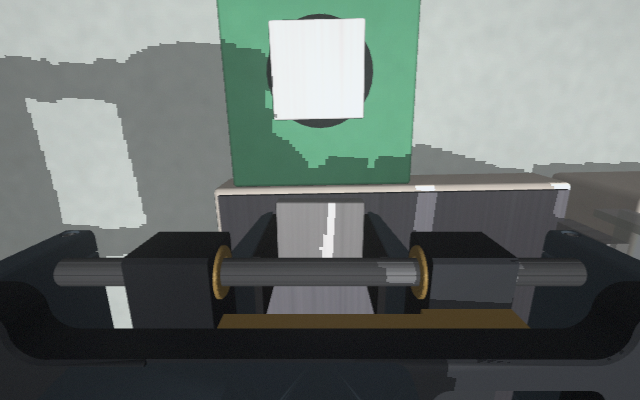

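View pics/s9.png

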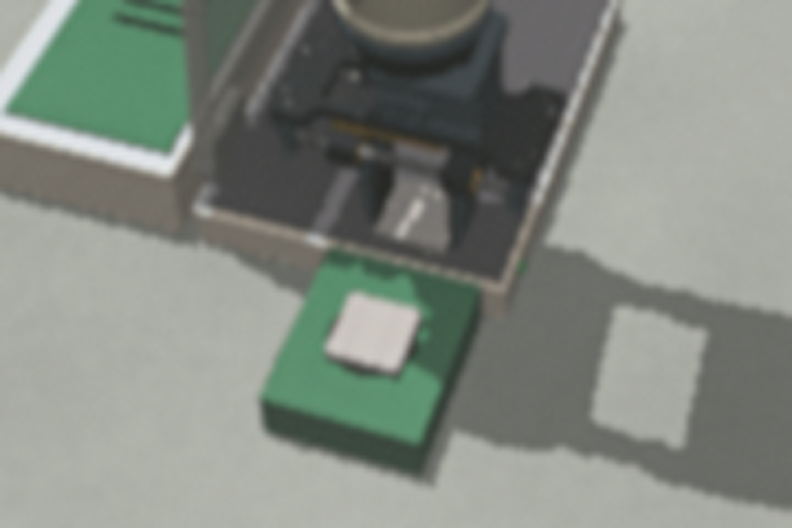

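```bash
python3 -m jog '0.08 -1 0 0 0 0 0; 0.2 -2.7 0 0 0 0 0; 0.38 -5 0 0 0 0 0; 0.57 -7.5 0 0 0 0 0; 0.76 -10 0 0 0 0 0; 0.94 -12.4 0 0 0 0 0; 1.1 -14.5 0 0 0 0 0; 1.2 -15.7 0 0 0 0 0; 1.22 -16.1 -0.2 0 0 0 0; 1.22 -16.1 -0.5 0 0 0 0; 1.22 -16.1 -0.8 0 0 0 0; 1.22 -16.1 -1.0 0 0 0 0; 1.22 -16.1 -1.1 0 0 0 0; 1.22 -16.1 -1.15 0 0 0 0'
```

```text
time: 21.32
tool_pos: [0.5281, -0.0208, 0.2334]
eef_rot: [[-0.059, 0.998, -0.0], [0.998, 0.059, 0.0], [0.0, -0.0, -1.0]]
wrist_force: [1.0, -0.4, -0.7]
opening: 0.545
```

```bash
python3 -m jog '0 0 -0.05 0 0 0 0; 0 0 -0.1 0 0 0 0; 0 0 -0.1 0 0 0 0'
```

```text
time: 21.7
tool_pos: [0.528, -0.0209, 0.2327]
eef_rot: [[-0.059, 0.998, 0.0], [0.998, 0.059, -0.0], [-0.0, 0.0, -1.0]]
wrist_force: [-1.5, -0.1, 6.8]
opening: 0.549
```

```bash
python3 -m jog '0 0 0.05 0 0 0 0; 0 0 0.05 0 0 0 -0.15; 0 0 0.05 0 0 0 -0.35; 0 0 0.05 0 0 0 -0.58; 0 0 0.3 0 0 0 -0.58; 0 0 1.5 0 0 0 -0.58; 0 0 4 0 0 0 -0.58; -0.2 3 6.2 0 0 0 -0.58; -0.5 8 6.2 0 0 0 -0.58; -1 14 6.2 0 0 0 -0.58; -1.4 20 6.2 0 0 0 -0.58; -1.8 24 6.2 0 0 0 -0.58; -1.9 25.6 6.2 0 0 0 -0.58; -1.9 25.6 6.2 0 0 0 -0.58; -1.9 25.6 6.2 0 0 0 -0.58'
python3 - <<'E'
from h import *
o,im=snap('wrist','w10');print(o['tool_pos'],o['opening']*91,o['wrist_force'])
cv2.imwrite('pics/w10c.png',cv2.resize(im[165:265,270:370],None,fx=6,fy=6,interpolation=cv2.INTER_CUBIC))
snap('side','s10',(220,120,400,320),3)
E
```

```text
time: 23.58
tool_pos: [0.5092, 0.2341, 0.2946]
eef_rot: [[-0.058, 0.998, -0.0], [0.998, 0.058, -0.0], [-0.0, -0.0, -1.0]]
wrist_force: [0.1, 0.3, -0.1]
opening: 0.789
[0.50922536 0.2340525  0.29460778] 71.82680512643527 [ 0.12437811  0.33963053 -0.05493241]
```

View pics/w10c.png

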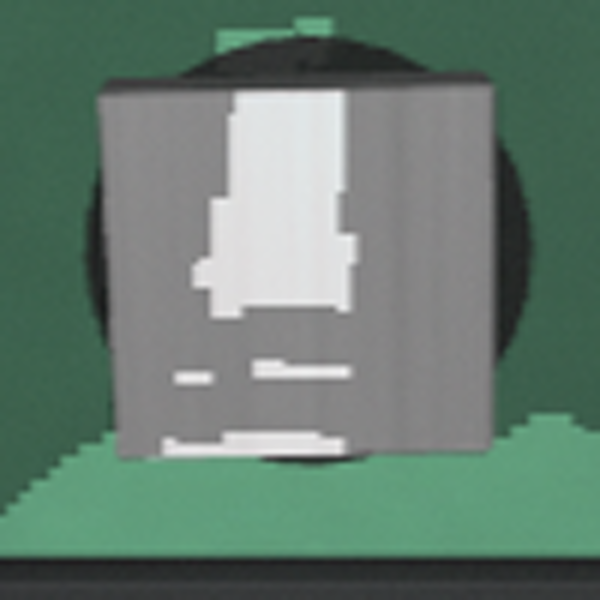

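View pics/s10.png

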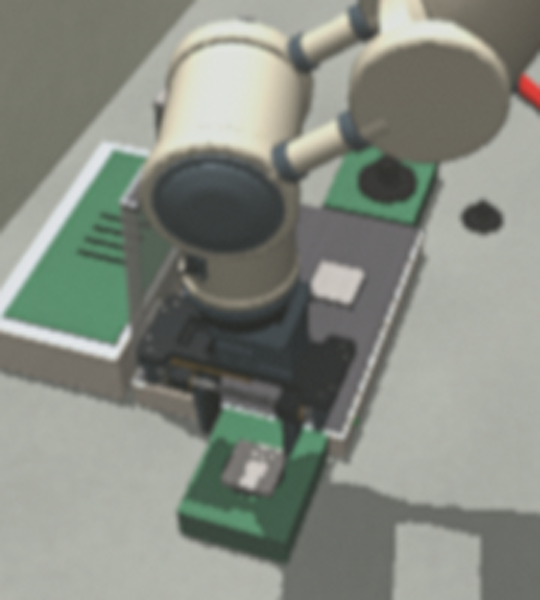

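Run:
```python
from h import *
o=ctrl.get_obs()
c=lambda p:(p[0]/6+270,p[1]/6+165)
for z in (.052,.062):
    q=np.array([bp('wrist',*c(p),z,o) for p in [(98,96),(494,85),(494,452),(119,459)]])
    print(z,q.mean(0),[np.linalg.norm(q[i]-q[i-1]).round(4) for i in range(4)],np.arctan2(*(q[1]-q[0])[[1,0]]),np.arctan2(*(q[0]-q[3])[[1,0]])-np.pi/2)
    e=(q-o['tool_pos'])@o['eef_rot'];print('tool',e.mean(0))
```

```text
0.052 [0.50947373 0.2337544  0.052     ] [np.float64(0.0491), np.float64(0.0495), np.float64(0.0495), np.float64(0.0495)] 0.08612231684741997 0.08539692506043606
tool [-1.70563555e-04  2.38747387e-04  2.42519355e-01]
0.062 [0.50928018 0.23701243 0.062     ] [np.float64(0.0469), np.float64(0.0473), np.float64(0.0473), np.float64(0.0473)] 0.08612231684742044 0.08539692506043561
tool [3.09153734e-03 2.31259616e-04 2.32518813e-01]
```

```bash
python3 -m jog '0 0 -2 0 0 0.027 -0.58; 0 0 -4 0 0 0.027 -0.58; 0 0 -5.4 0 0 0.027 -0.58; 0 0 -5.9 0 0 0.027 -0.58; 0 0 -5.9 0 0 0.027 -0.4; 0 0 -5.9 0 0 0.027 -0.2; 0 0 -5.9 0 0 0.027 0; 0 0 -5.9 0 0 0.027 0; 0 0 -5.9 0 0 0.027 0; 0 0 -5.9 0 0 0.027 0'
```

```text
time: 24.92
tool_pos: [0.5092, 0.2352, 0.2359]
eef_rot: [[-0.086, 0.996, 0.001], [0.996, 0.086, 0.0], [0.0, 0.001, -1.0]]
wrist_force: [-0.2, -0.5, 7.0]
opening: 0.547
```

```bash
python3 -m jog '0 0 0.06 0 0 0 0; 0 0 0.06 0 0 0 0; 0 0 0.06 0 0 0 0'
```

```text
time: 25.3
tool_pos: [0.509, 0.2351, 0.236]
eef_rot: [[-0.086, 0.996, -0.0], [0.996, 0.086, -0.0], [-0.0, -0.0, -1.0]]
wrist_force: [-0.3, -0.1, -0.2]
opening: 0.548
```

```bash
python3 -m jog '0.02 -0.3 0.02 0 0 0 0; 0.06 -0.8 0.02 0 0 0 0; 0.11 -1.4 0.02 0 0 0 0; 0.16 -2.1 0.02 0 0 0 0; 0.22 -2.9 0.02 0 0 0 0; 0.29 -3.8 0.02 0 0 0 0; 0.36 -4.8 0.02 0 0 0 0; 0.45 -6 0.02 0 0 0 0; 0.54 -7.2 0.02 0 0 0 0; 0.63 -8.4 0.02 0 0 0 0; 0.75 -10 0.02 0 0 0 0; 0.9 -12 0.02 0 0 0 0; 1.05 -14 0.02 0 0 0 0; 1.2 -16 0.02 0 0 0 0; 1.33 -17.6 0.02 0 0 0 0; 1.4 -18.5 0.02 0 0 0 0; 1.41 -18.65 0.02 0 0 0 0; 1.41 -18.65 -0.08 0 0 0 0; 1.41 -18.65 -0.18 0 0 0 0; 1.41 -18.65 -0.18 0 0 0 0'
```

```text
time: 27.8
tool_pos: [0.5231, 0.049, 0.2341]
eef_rot: [[-0.086, 0.996, -0.0], [0.996, 0.086, 0.0], [0.0, -0.0, -1.0]]
wrist_force: [-0.9, 0.9, -0.9]
opening: 0.544
```

```bash
python3 -m jog '0 0 -0.05 0 0 0 0; 0 0 -0.08 0 0 0 0; 0 0 -0.08 0 0 0 0'
```

```text
time: 28.18
tool_pos: [0.5231, 0.0488, 0.2339]
eef_rot: [[-0.086, 0.996, 0.0], [0.996, 0.086, 0.0], [0.0, 0.0, -1.0]]
wrist_force: [-3.8, 2.4, 10.8]
opening: 0.542
```

```bash
python3 -m jog '0 0 0.06 0 0 0 0; 0 0 0.06 0 0 0 -0.15; 0 0 0.06 0 0 0 -0.35; 0 0 0.06 0 0 0 -0.58; 0 0 0.3 0 0 0 -0.58; 0 0 1.5 0 0 0 -0.58; 0 0 5 0 0 0 -0.58; 0 -2 10 0 0 0 -0.58; 0 -5 13 0 0 0 -0.58; 0 -10 13 0 0 0 -0.58; 0.5 -16 13 0 0 0 -0.58; 1 -22 13 0 0 0 -0.58; 1.1 -24.8 13 0 0 0 -0.58; 1.1 -24.8 13 0 0 0 -0.58; 1.1 -24.8 13 0 0 0 -0.58'
python3 - <<'E'
from h import *
o,im=snap('wrist','w11');print(o['tool_pos'],o['opening']*91,o['wrist_force'])
snap('top','t11',(200,90,440,250),3.3)
snap('side','s11',(220,120,400,320),3)
E
```

```text
time: 30.05
tool_pos: [0.5339, -0.1988, 0.3638]
eef_rot: [[-0.086, 0.996, 0.0], [0.996, 0.086, 0.0], [0.0, 0.0, -1.0]]
wrist_force: [-0.3, 0.2, -0.5]
opening: 0.787
[ 0.53394005 -0.19882842  0.36382718] 71.6050335570089 [-0.29630452  0.21602702 -0.46003589]
```

View pics/w11.png

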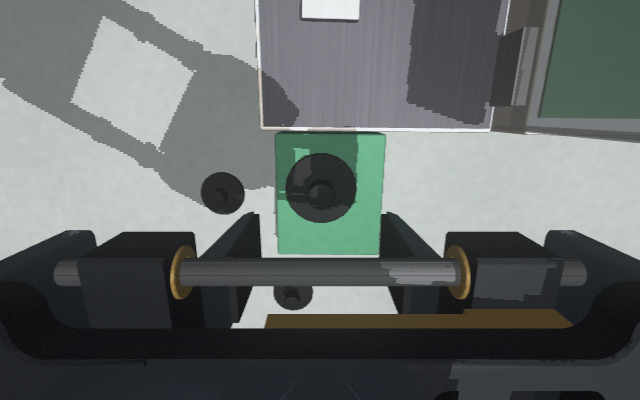

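View pics/t11.png

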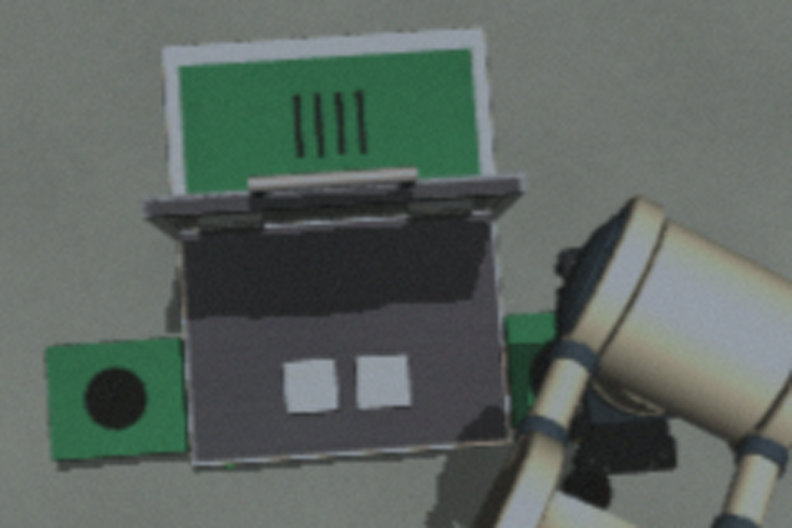

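View pics/s11.png

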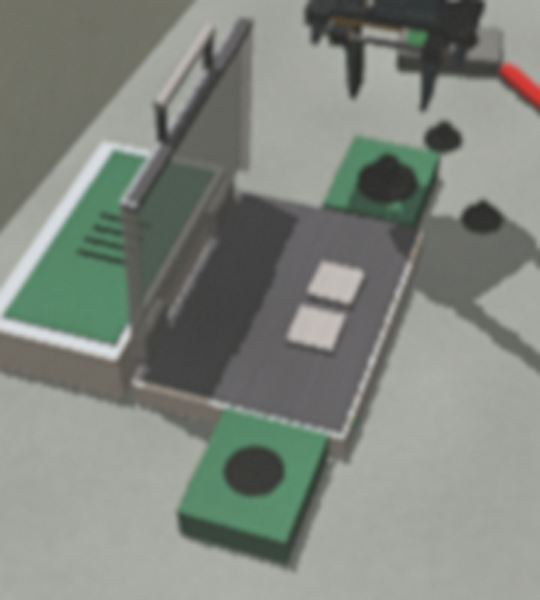

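Run:
```python
from h import *
im=cv2.imread('pics/raw_w11.png')
cv2.imwrite('pics/w11c.png',cv2.resize(im[140:240,270:370],None,fx=6,fy=6,interpolation=cv2.INTER_CUBIC)+30)
g=cv2.cvtColor(im,cv2.COLOR_BGR2HSV)
m=((g[...,1]<90)&(g[...,2]<75)).astype(np.uint8)*255
n,l,st,c=cv2.connectedComponentsWithStats(m[140:240,270:370])
print(st,c)
```

```text
[[   0    0  100  100 6129]
 [  15   13   71   70 3871]] [[48.85707293 50.86049927]
 [50.51795402 47.34590545]]
```

View pics/w11c.png

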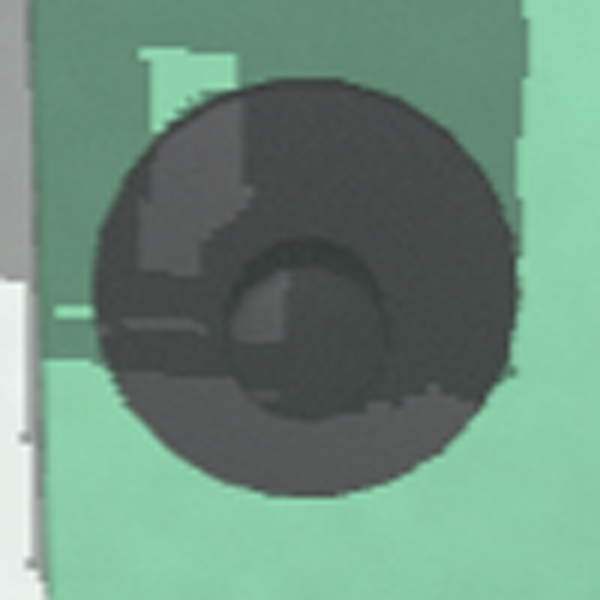

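Run:
```python
from h import *
o=ctrl.get_obs()
c=lambda p:(p[0]/6+270,p[1]/6+140)
print('disc',np.mean([bp('wrist',*c(p),.05,o) for p in [(307,77),(307,495),(94,287),(520,287)]],0),np.linalg.norm(bp('wrist',*c((94,287)),.05,o)-bp('wrist',*c((520,287)),.05,o)))
print('knob',bp('wrist',*c((307,342)),.08,o),np.linalg.norm(bp('wrist',*c((230,340)),.08,o)-bp('wrist',*c((386,340)),.08,o)))
# pad centre: from top pic
t=lambda p:(p[0]/3.3+200,p[1]/3.3+90)
print('pad t',bp('top',*t((116.5,398)),.042))
```

```text
disc [ 0.53526339 -0.19743789  0.05      ] 0.0707933195211565
knob [ 0.53522293 -0.19822366  0.08      ] 0.02345870042414884
pad t [0.50980661 0.23271452 0.042     ]
```

```bash
python3 -m jog '0.13 0.07 -4 0 0 0 -0.4; 0.13 0.07 -8 0 0 0 -0.3; 0.13 0.07 -10.5 0 0 0 -0.2; 0.13 0.07 -11.6 0 0 0 -0.2; 0.13 0.07 -11.9 0 0 0 -0.2; 0.13 0.07 -11.9 0 0 0 -0.2'
python3 - <<'E'
from h import *
o,im=snap('wrist','w12');print(o['tool_pos'],o['opening']*91,o['wrist_force'])
snap('side','s12',(300,130,420,220),6)
E
```

```text
time: 30.95
tool_pos: [0.5358, -0.1986, 0.2452]
eef_rot: [[-0.086, 0.996, 0.001], [0.996, 0.086, -0.0], [-0.001, 0.001, -1.0]]
wrist_force: [-0.7, 1.0, 0.3]
opening: 0.595
[ 0.53575934 -0.19863523  0.24516903] 54.10438106843248 [-0.70412906  0.9878357   0.31911006]
```

View pics/w12.png

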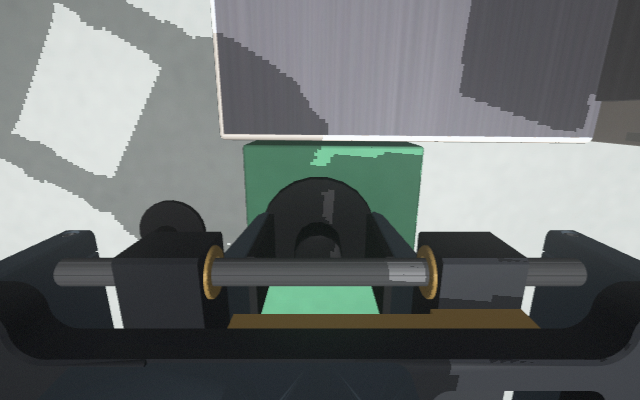

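View pics/s12.png

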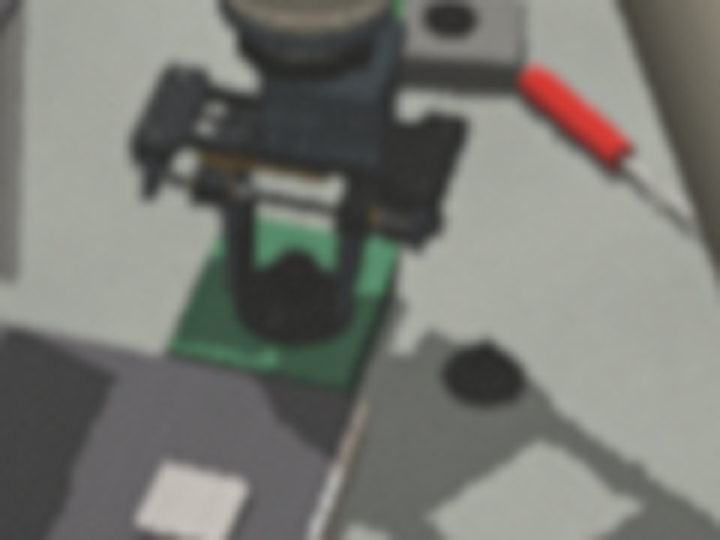

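```bash
python3 -m jog '0 0 0 0 0 0 0.1; 0 0 0 0 0 0 0.4; 0 0 0 0 0 0 0.7; 0 0 0 0 0 0 0.7;0 0 0 0 0 0 0.7; 0 0 0 0 0 0 0.7; 0 0 0 0 0 0 0.7' 30
```

```text
time: 31.92
tool_pos: [0.5355, -0.1987, 0.2445]
eef_rot: [[-0.086, 0.996, 0.0], [0.996, 0.086, -0.0], [-0.0, 0.0, -1.0]]
wrist_force: [-1.3, 0.2, 4.0]
opening: 0.28
```

```bash
python3 -m jog '0 0 0.3 0 0 0 0.7; 0 0 1 0 0 0 0.7; 0 0 2 0 0 0 0.7; 0 0 3.5 0 0 0 0.7; 0 0 5 0 0 0 0.7; 0 0 6 0 0 0 0.7; 0 0 6 0 0 0 0.7'
python3 - <<'E'
from h import *
o,im=snap('wrist','w13');print(o['tool_pos'],o['opening']*91,o['wrist_force'])
E
```

```text
time: 32.8
tool_pos: [0.5356, -0.1987, 0.3054]
eef_rot: [[-0.086, 0.996, 0.001], [0.996, 0.086, -0.001], [-0.001, 0.001, -1.0]]
wrist_force: [1.2, -0.4, -1.6]
opening: 0.278
[ 0.53560659 -0.19874531  0.30535861] 25.269923926308724 [ 1.22071255 -0.38452292 -1.64291585]
```

View pics/w13.png

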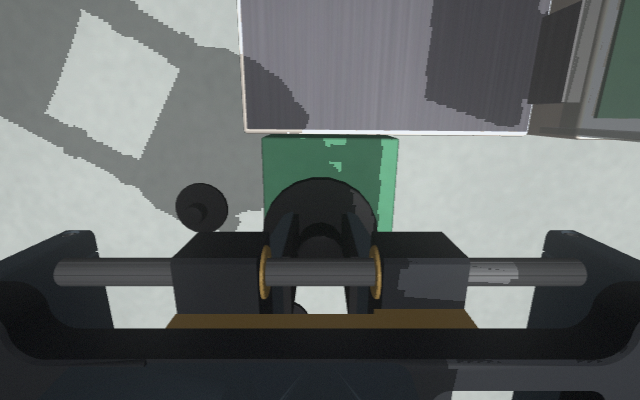

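```bash
python3 -m jog '-0.1 1 0 0 0 0 0.7; -0.2 3 0 0 0 0 0.7; -0.4 6 0 0 0 0 0.7; -0.7 9.5 0 0 0 0 0.7; -1 13 0 0 0 0 0.7; -1.3 17 0 0 0 0 0.7; -1.6 21 0 0 0 0 0.7; -1.9 25 0 0 0 0 0.7; -2.1 28.5 0 0 0 0 0.7; -2.3 31 0 0 0 0 0.7; -2.4 31.9 0 0 0 0 0.7; -2.4 31.9 0 0 0 0 0.7; -2.4 31.9 0 0 0 0 0.7'
python3 - <<'E'
from h import *
o,im=snap('wrist','w14');print(o['tool_pos'].tolist(),o['eef_rot'].tolist(),o['opening']*91,o['wrist_force'])
E
```

```text
time: 34.48
tool_pos: [0.5114, 0.1198, 0.3044]
eef_rot: [[-0.085, 0.996, -0.0], [0.996, 0.085, -0.0], [-0.0, -0.0, -1.0]]
wrist_force: [-0.4, 0.2, -1.8]
opening: 0.278
[0.511389580663726, 0.11981657452884706, 0.3043686776362717] [[-0.08545851888979543, 0.9963417172295873, -0.000155103706369681], [0.9963417231406613, 0.08545850001272265, -0.00012451776414823884], [-0.00011080731286428255, -0.0001651773977693525, -0.9999999802190833]] 25.327106508367542 [-0.38130521  0.21509467 -1.75217491]
```

View pics/w14.png

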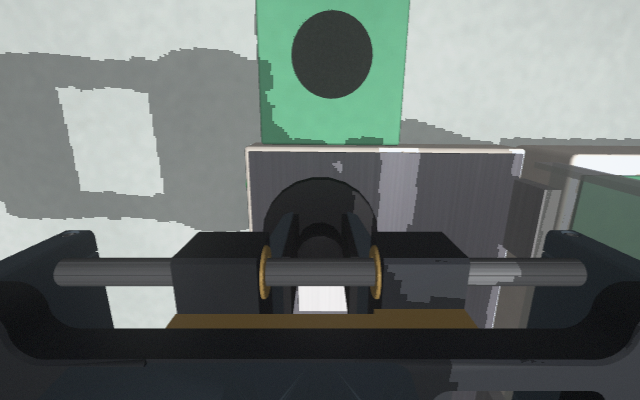

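Run:
```python
from h import *
o=ctrl.get_obs();im=cv2.imread('pics/raw_w14.png')
m=(im.max(2)<75).astype(np.uint8);n,l,st,c=cv2.connectedComponentsWithStats(m[:130,270:395]);print(st[1:],c[1:])
i=1+np.argmax(st[1:,4]);ys,xs=np.where(l==i)
P=np.array([bp('wrist',x+270,y,.0425,o) for x,y in zip(xs,ys)]);
q=cv2.findContours((l==i).astype(np.uint8),0,cv2.CHAIN_APPROX_NONE)[0][0][:,0]
Q=np.array([bp('wrist',x+270,y,.0425,o) for x,y in q]);A=np.c_[2*Q[:,:2],np.ones(len(Q))];s=np.linalg.lstsq(A,(Q[:,:2]**2).sum(1),rcond=None)[0]
print(P.mean(0),s[:2],2*np.sqrt(s[2]+s[0]**2+s[1]**2), o['tool_pos'])
# cap from w11
im=cv2.imread('pics/raw_w11.png')
o1=dict(tool_pos=np.array([0.53394005,-0.19882842,0.36382718]),eef_rot=o['eef_rot'])
g=cv2.cvtColor(im,cv2.COLOR_BGR2HSV);m=((g[...,1]<90)&(g[...,2]<75)).astype(np.uint8)[140:240,270:370]
q=cv2.findContours(m,0,cv2.CHAIN_APPROX_NONE)[0];q=max(q,key=cv2.contourArea)[:,0]
Q=np.array([bp('wrist',x+270,y+140,.049,o1) for x,y in q]);A=np.c_[2*Q[:,:2],np.ones(len(Q))];s=np.linalg.lstsq(A,(Q[:,:2]**2).sum(1),rcond=None)[0]
print('cap',s[:2],2*np.sqrt(s[2]+s[0]**2+s[1]**2))
```

```text
[[  22   10   80   88 5489]] [[61.59992713 53.90617599]]Traceback (most recent call last):
  File "<stdin>", line 5, in <module>
  File "h.py", line 12, in bp
    m,R,t=pose(cam,o);f,cx,cy=K(m)
          ~~~~^^^^^^^
  File "h.py", line 6, in pose
    m=ctrl.camera_model(cam)
ValueError: time passes only in moves, steps and waits
```

```bash
cat >> h.py <<'E'
_c={}
def pose(cam,o=None):
    if cam not in _c: _c[cam]=ctrl.camera_model(cam)
    m=_c[cam]
    if 'R' in m: return m,np.array(m['R']),np.array(m['t'])
    o=o or ctrl.get_obs()
    T=np.eye(4);T[:3,:3]=o['eef_rot'];T[:3,3]=o['tool_pos'];T=np.linalg.inv(T@m['hand_eye'])
    return m,T[:3,:3],T[:3,3]
E
python3 - <<'E'
from h import *
o=ctrl.get_obs();im=cv2.imread('pics/raw_w14.png')
def circ(q,z,o):
    Q=np.array([bp('wrist',x,y,z,o) for x,y in q]);A=np.c_[2*Q[:,:2],np.ones(len(Q))];s=np.linalg.lstsq(A,(Q[:,:2]**2).sum(1),rcond=None)[0]
    return s[:2],2*np.sqrt(s[2]+s[0]**2+s[1]**2)
m=(im.max(2)<75).astype(np.uint8)[:130,270:395]
q=max(cv2.findContours(m,0,cv2.CHAIN_APPROX_NONE)[0],key=cv2.contourArea)[:,0]+[270,0]
print('pad',circ(q,.0425,o),o['tool_pos'],o['wrist_force'])
im=cv2.imread('pics/raw_w11.png')
o1=dict(tool_pos=np.array([0.53394005,-0.19882842,0.36382718]),eef_rot=o['eef_rot'])
g=cv2.cvtColor(im,cv2.COLOR_BGR2HSV);m=((g[...,1]<90)&(g[...,2]<75)).astype(np.uint8)[140:240,270:370]
q=max(cv2.findContours(m,0,cv2.CHAIN_APPROX_NONE)[0],key=cv2.contourArea)[:,0]+[270,140]
print('cap',circ(q,.049,o1))
E
```

```text
pad (array([0.51023664, 0.23392964]), np.float64(0.05828609009008213)) [0.51145127 0.11968949 0.30438587] [-1.09298569  0.42532737 -1.31643287]
cap (array([ 0.53442346, -0.19843177]), np.float64(0.07037448432756106))
```

```bash
python3 -m jog '0 1 0 0 0 0 0.7; 0 3 0 0 0 0 0.7; -0.1 5.5 0 0 0 0 0.7; -0.1 8 0 0 0 0 0.7; -0.1 10 0 0 0 0 0.7; -0.1 11.1 0 0 0 0 0.7; -0.1 11.4 0 0 0 0 0.7; -0.1 11.4 0 0 0 0 0.7; -0.1 11.4 -1.5 0 0 0 0.7; -0.1 11.4 -3 0 0 0 0.7; -0.1 11.4 -4.2 0 0 0 0.7; -0.1 11.4 -4.8 0 0 0 0.7; -0.1 11.4 -5 0 0 0 0.7;-0.1 11.4 -5 0 0 0 0.7'
python3 - <<'E'
from h import *
o,im=snap('wrist','w15');print(o['tool_pos'].tolist(),o['opening']*91,o['wrist_force'])
snap('side','s15',(270,240,350,310),8)
E
```

```text
time: 36.28
tool_pos: [0.5105, 0.2343, 0.2545]
eef_rot: [[-0.086, 0.996, 0.0], [0.996, 0.086, 0.0], [0.0, 0.0, -1.0]]
wrist_force: [0.1, 0.7, -1.8]
opening: 0.273
[0.5105418657209742, 0.23433890545776623, 0.2545038666278987] 24.850546307108157 [ 0.11314203  0.69143063 -1.77970016]
```

View pics/w15.png

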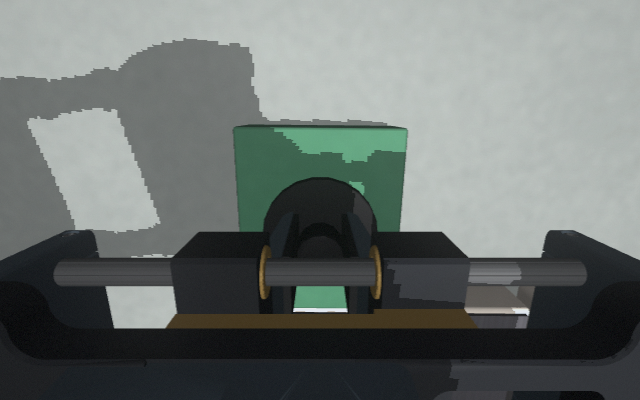

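View pics/s15.png

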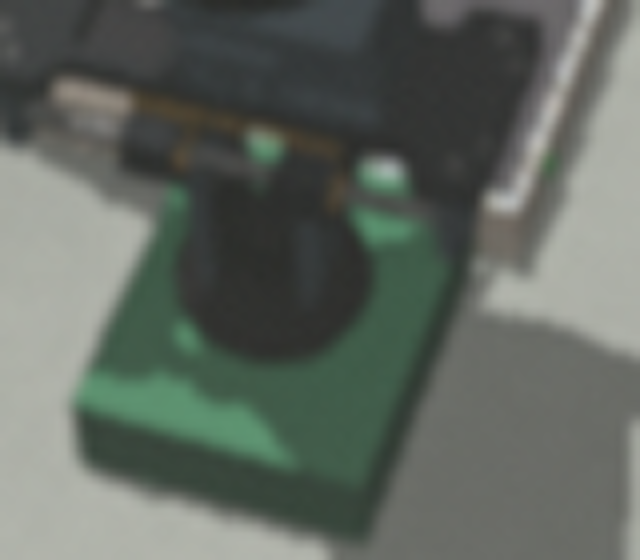

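```bash
python3 -m jog '0 -0.04 -0.3 0 0 0 0.7; 0 -0.04 -0.6 0 0 0 0.7; 0 -0.04 -0.8 0 0 0 0.7; 0 -0.04 -0.9 0 0 0 0.7; 0 -0.04 -0.95 0 0 0 0.7; 0 -0.04 -0.98 0 0 0 0.7; 0 -0.04 -0.98 0 0 0 0.7'
```

```text
time: 37.25
tool_pos: [0.5105, 0.2339, 0.2446]
eef_rot: [[-0.086, 0.996, 0.0], [0.996, 0.086, 0.0], [0.0, 0.0, -1.0]]
wrist_force: [0.9, 0.1, -2.3]
opening: 0.277
```

```bash
python3 -m jog '0 0 -0.05 0 0 0 0.7; 0 0 -0.1 0 0 0 0.7; 0 0 -0.1 0 0 0 0.7'
```

```text
time: 37.62
tool_pos: [0.5104, 0.2339, 0.2444]
eef_rot: [[-0.086, 0.996, 0.001], [0.996, 0.086, 0.0], [0.0, 0.001, -1.0]]
wrist_force: [-4.7, -1.3, 14.7]
opening: 0.278
```

```bash
python3 -m jog '0 0 0.08 0 0 0 0.7; 0 0 0.08 0 0 0 0.5; 0 0 0.08 0 0 0 0.2; 0 0 0.08 0 0 0 -0.2; 0 0 0.08 0 0 0 -0.2; 0 0 0.5 0 0 0 -0.2; 0 0 2 0 0 0 -0.2; 0 0 5 0 0 0 -0.2; 0 0 9 0 0 0 -0.2; 0 0 12 0 0 0 -0.2; 0 0 12 0 0 0 -0.2; 0 0 12 0 0 0 -0.2'
python3 - <<'E'
from h import *
o,im=snap('wrist','w16');print(o['tool_pos'].tolist(),o['opening']*91,o['wrist_force'])
snap('top','t16',(200,90,440,250),3.3)
E
```

```text
time: 39.12
tool_pos: [0.5102, 0.2338, 0.3638]
eef_rot: [[-0.086, 0.996, 0.0], [0.996, 0.086, 0.0], [0.0, 0.0, -1.0]]
wrist_force: [0.2, -0.0, 0.3]
opening: 0.6
[0.5101950282892546, 0.23382736538239565, 0.3638044062975861] 54.63986922838285 [ 0.16820787 -0.01668078  0.31887071]
```

View pics/w16.png

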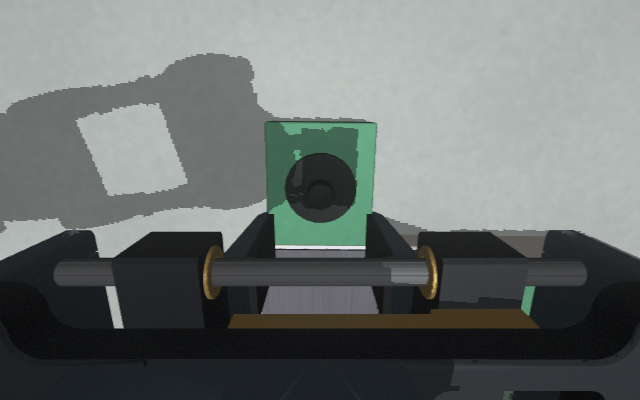

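Run:
```python
from h import *
o=ctrl.get_obs();im=cv2.imread('pics/raw_w16.png')
def circ(q,z,o):
    Q=np.array([bp('wrist',x,y,z,o) for x,y in q]);A=np.c_[2*Q[:,:2],np.ones(len(Q))];s=np.linalg.lstsq(A,(Q[:,:2]**2).sum(1),rcond=None)[0]
    return s[:2],2*np.sqrt(s[2]+s[0]**2+s[1]**2)
g=cv2.cvtColor(im,cv2.COLOR_BGR2HSV);m=((g[...,1]<90)&(g[...,2]<75)).astype(np.uint8)[140:240,275:370]
q=max(cv2.findContours(m,0,cv2.CHAIN_APPROX_NONE)[0],key=cv2.contourArea)[:,0]+[275,140]
print('cap',circ(q,.049,o),q.min(0),q.max(0))
cv2.imwrite('pics/w16c.png',cv2.resize(im[110:260,250:400],None,fx=4,fy=4,interpolation=cv2.INTER_CUBIC)+20)
```

```text
cap (array([0.50992588, 0.23442327]), np.float64(0.07032169368166462)) [285 153] [355 222]
```

View pics/w16c.png

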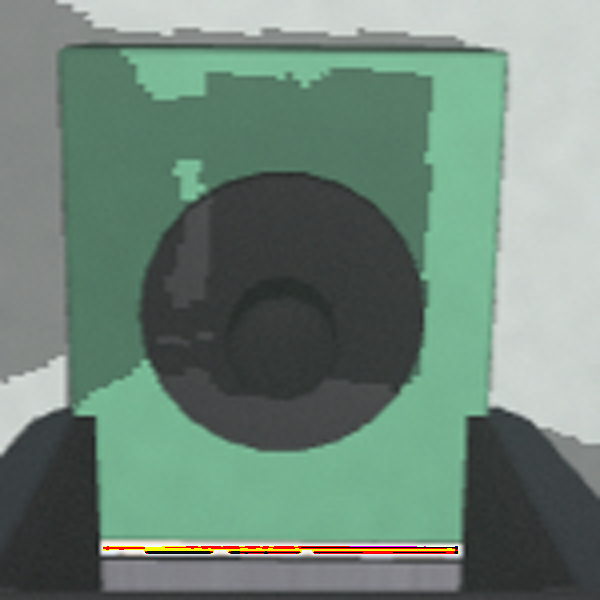

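View pics/t16.png

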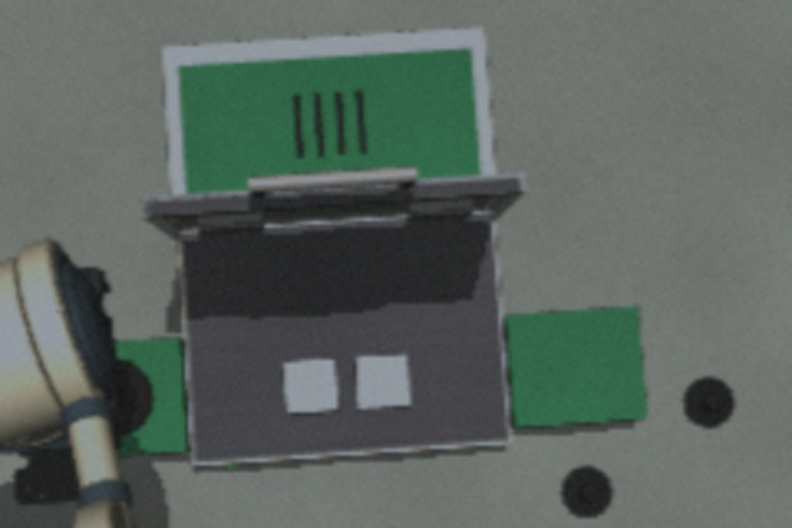

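```bash
python3 -m jog '0 -1 5 0 0 0 -0.2; 0 -4 10 0 0 -0.007 0; 0 -8 15 0 0 -0.007 0.34; 0 -13 19 0 0 -0.007 0.34; 0 -17 21 0 0 -0.007 0.34; 3 -20 21 0 0 -0.007 0.34; 7 -21.1 21 0 0 -0.007 0.34; 11 -21.1 21 0 0 -0.007 0.34; 14 -21.1 21 0 0 -0.007 0.34; 15.4 -21.1 20.5 0 0 -0.007 0.34; 15.4 -21.1 20.5 0 0 -0.007 0.34; 15.4 -21.1 20.5 0 0 -0.007 0.34'
python3 - <<'E'
from h import *
o,im=snap('wrist','w17');print(o['tool_pos'].tolist(),o['opening']*91,o['wrist_force'])
snap('side','s17',(220,60,400,260),3)
E
```

```text
time: 40.72
tool_pos: [0.6637, 0.023, 0.5687]
eef_rot: [[-0.079, 0.997, -0.0], [0.997, 0.079, 0.0], [0.0, -0.0, -1.0]]
wrist_force: [0.0, -0.2, 0.1]
opening: 0.332
[0.6636848830136273, 0.02301644859346536, 0.5687074554839077] 30.192250753299103 [ 0.02176635 -0.24627869  0.10429014]
```

View pics/w17.png

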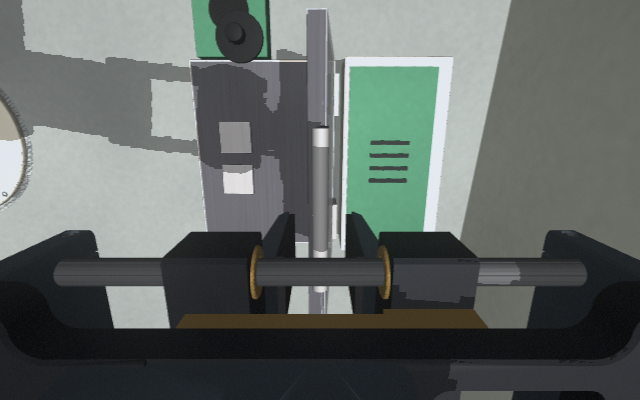

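View pics/s17.png

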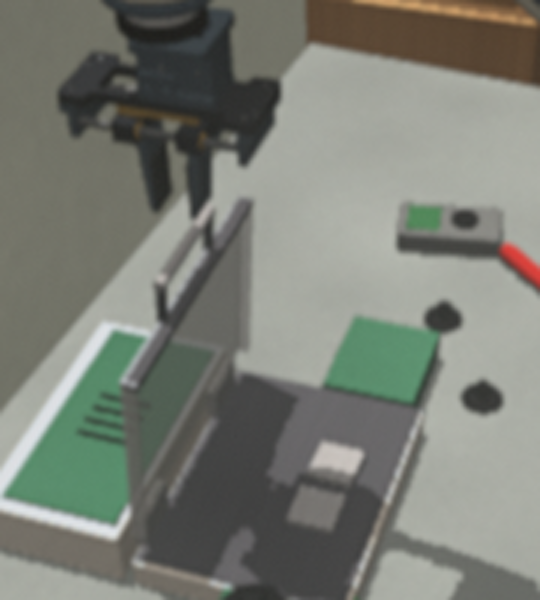

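The cap has just been knocked off the pad towards the bed: the cap is at wrist pixel (239,35) and the pad at (229,10). I'll measure it and put it back before closing.

Run:
```python
from h import *
o=ctrl.get_obs()
im=cv2.imread('pics/raw_w17.png')
cv2.imwrite('pics/w17c.png',cv2.resize(im[0:80,180:290],None,fx=7,fy=7,interpolation=cv2.INTER_CUBIC)+20)
print(bp('wrist',239.5,38,.05,o),bp('wrist',235,33,.08,o),[pr('wrist',(.5102,.2339,.042),o)])
_,im=snap('top','t17',(200,90,440,250),3.3)
```

```text
[0.52937147 0.19505462 0.05      ] [0.53074574 0.19493629 0.08      ] [array([228.2326038 ,   9.53321602])]
```

View pics/w17c.png

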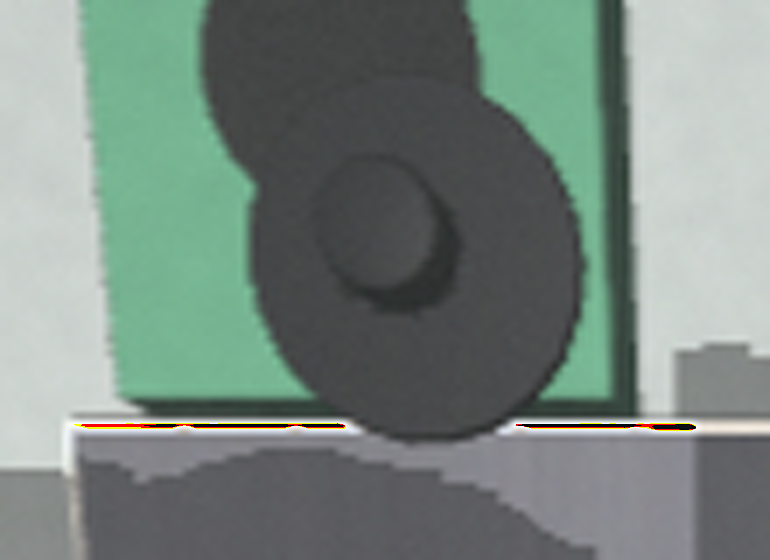

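View pics/t17.png

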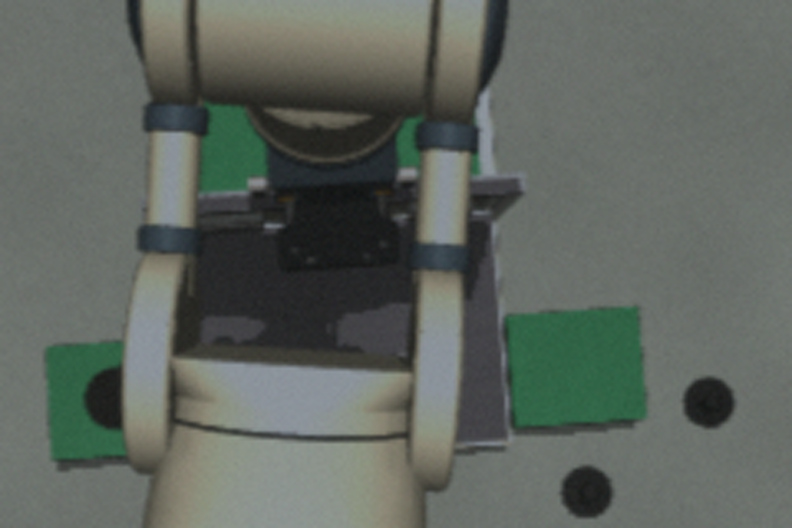

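```bash
python3 -m jog '-4 0 1 0 0 0 0.3; -9 2 1 0 0 0 0; -12 5 0 0 0 0 -0.2; -13.4 9 -4 0 0 0 -0.2; -13.4 13 -9 0 0 0 -0.2; -13.4 16 -14 0 0 0 -0.2; -13.4 17.2 -18 0 0 0 -0.2; -13.4 17.2 -20.5 0 0 0 -0.2; -13.4 17.2 -20.5 0 0 0 -0.2; -13.4 17.2 -20.5 0 0 0 -0.2'
python3 - <<'E'
from h import *
o,im=snap('wrist','w18');print(o['tool_pos'].tolist(),o['opening']*91)
cv2.imwrite('pics/w18c.png',cv2.resize(im[100:260,240:400],None,fx=4,fy=4,interpolation=cv2.INTER_CUBIC)+20)
E
```

```text
time: 42.12
tool_pos: [0.5307, 0.1948, 0.365]
eef_rot: [[-0.079, 0.997, 0.002], [0.997, 0.079, 0.0], [0.0, 0.002, -1.0]]
wrist_force: [0.6, -0.3, -0.8]
opening: 0.603
[0.5306798305163998, 0.19481113337771708, 0.3649908439292948] 54.838690270946124
```

View pics/w18c.png

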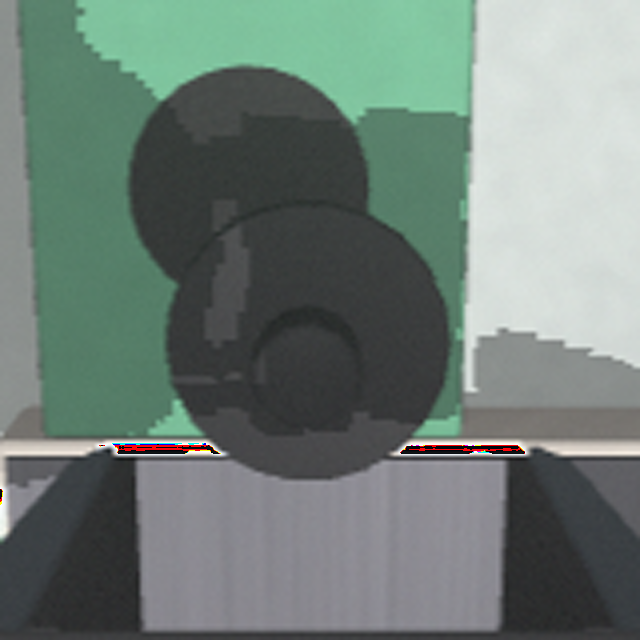

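Run:
```python
from h import *
o=ctrl.get_obs()
c=lambda p:(p[0]/4+240,p[1]/4+100)
q=np.array([bp('wrist',*c(p),.05,o) for p in [(308,202),(308,479),(167,340),(449,340)]]);print(q.mean(0),np.linalg.norm(q[0]-q[1]),np.linalg.norm(q[2]-q[3]))
print('knob',bp('wrist',*c((308,375)),.08,o))
q=np.array([bp('wrist',*c(p),.0425,o) for p in [(129,188),(368,188)]]);print('pad',q.mean(0))
q=bp('wrist',*c((249,66)),.0425,o);print(q-[0,.030,0])
```

```text
[0.52826342 0.19791053 0.05      ] 0.07110712955727243 0.07047688169564759
knob [0.52852211 0.19737157 0.08      ]
pad [0.51064187 0.23417761 0.0425    ]
[0.50889931 0.23340525 0.0425    ]
```

```bash
python3 -m jog '-0.2 0.3 -4 0 0 0 -0.2; -0.2 0.3 -8 0 0 0 -0.2; -0.2 0.3 -10.5 0 0 0 -0.2; -0.2 0.3 -11.6 0 0 0 -0.2; -0.2 0.3 -11.9 0 0 0 -0.2; -0.2 0.3 -11.9 0 0 0 -0.2'
python3 - <<'E'
from h import *
o,im=snap('wrist','w19');print(o['tool_pos'].tolist(),o['opening']*91,o['wrist_force'])
E
```

```text
time: 42.92
tool_pos: [0.5288, 0.198, 0.2456]
eef_rot: [[-0.079, 0.997, 0.001], [0.997, 0.079, 0.0], [0.0, 0.001, -1.0]]
wrist_force: [-0.5, -1.0, 0.2]
opening: 0.603
[0.5288276477489343, 0.19796358775106387, 0.2455813297530008] 54.91222641395222 [-0.50016531 -1.02617704  0.23530155]
```

View pics/w19.png

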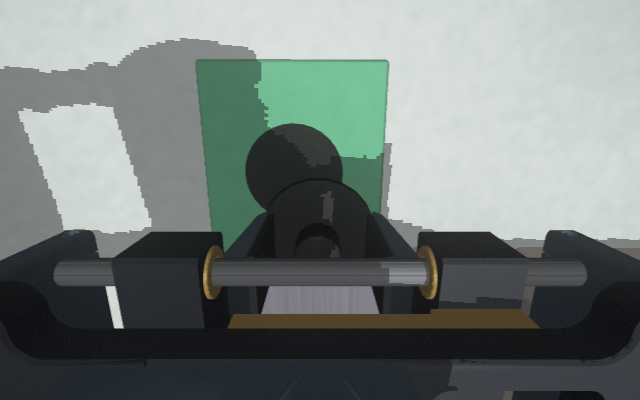

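```bash
python3 -m jog '0 0 0 0 0 0 0.1; 0 0 0 0 0 0 0.4; 0 0 0 0 0 0 0.7; 0 0 0 0 0 0 0.7;0 0 0 0 0 0 0.7; 0 0 0 0 0 0 0.7; 0 0 0 0 0 0 0.7' 30
```

```text
time: 43.85
tool_pos: [0.5284, 0.1979, 0.2447]
eef_rot: [[-0.079, 0.997, 0.0], [0.997, 0.079, 0.0], [0.0, 0.0, -1.0]]
wrist_force: [-0.3, 0.0, 6.4]
opening: 0.278
```

```bash
python3 -m jog '0 0 0.3 0 0 0 0.7; 0 0 1 0 0 0 0.7; 0 0 2 0 0 0 0.7; 0 0 2.5 0 0 0 0.7; -0.4 1 2.5 0 0 0 0.7; -1.1 2.2 2.5 0 0 0 0.7; -1.6 3.2 2.5 0 0 0 0.7; -1.8 3.6 2.5 0 0 0 0.7; -1.8 3.6 2.5 0 0 0 0.7; -1.8 3.6 1.5 0 0 0 0.7; -1.8 3.6 1 0 0 0 0.7; -1.8 3.6 1 0 0 0 0.7'
```

```text
time: 45.35
tool_pos: [0.5104, 0.2336, 0.2539]
eef_rot: [[-0.079, 0.997, -0.001], [0.997, 0.079, -0.0], [-0.0, -0.001, -1.0]]
wrist_force: [-0.9, 0.4, -1.8]
opening: 0.277
```

```bash
python3 -m jog '0 0.02 -0.4 0 0 0 0.7; 0 0.02 -0.7 0 0 0 0.7; 0 0.02 -0.85 0 0 0 0.7; 0 0.02 -0.92 0 0 0 0.7; 0 0.02 -0.97 0 0 0 0.7; 0 0.02 -1.02 0 0 0 0.7; 0 0.02 -1.02 0 0 0 0.7'
```

```text
time: 46.22
tool_pos: [0.5105, 0.2341, 0.2448]
eef_rot: [[-0.079, 0.997, 0.0], [0.997, 0.079, 0.0], [0.0, 0.0, -1.0]]
wrist_force: [-0.9, -0.3, 4.3]
opening: 0.278
```

Contact. Release and rise, then check.

```bash
python3 -m jog '0 0 0.02 0 0 0 0.5; 0 0 0.02 0 0 0 0.2; 0 0 0.02 0 0 0 -0.2; 0 0 0.02 0 0 0 -0.2; 0 0 0.5 0 0 0 -0.2; 0 0 2 0 0 0 -0.2; 0 0 5 0 0 0 -0.2; 0 0 9 0 0 0 -0.2; 0 0 12 0 0 0 -0.2; 0 0 12 0 0 0 -0.2; 0 0 12 0 0 0 -0.2'
python3 - <<'E'
from h import *
o,im=snap('wrist','w20');print(o['tool_pos'].tolist(),o['opening']*91,o['wrist_force'])
def circ(q,z,o):
    Q=np.array([bp('wrist',x,y,z,o) for x,y in q]);A=np.c_[2*Q[:,:2],np.ones(len(Q))];s=np.linalg.lstsq(A,(Q[:,:2]**2).sum(1),rcond=None)[0]
    return s[:2],2*np.sqrt(s[2]+s[0]**2+s[1]**2)
g=cv2.cvtColor(im,cv2.COLOR_BGR2HSV);m=((g[...,1]<90)&(g[...,2]<75)).astype(np.uint8)[140:240,275:370]
q=max(cv2.findContours(m,0,cv2.CHAIN_APPROX_NONE)[0],key=cv2.contourArea)[:,0]+[275,140]
print('cap',circ(q,.049,o),q.min(0),q.max(0))
cv2.imwrite('pics/w20c.png',cv2.resize(im[110:260,250:400],None,fx=4,fy=4))
E
```

```text
time: 47.6
tool_pos: [0.5102, 0.234, 0.3646]
eef_rot: [[-0.079, 0.997, 0.0], [0.997, 0.079, 0.0], [0.0, 0.0, -1.0]]
wrist_force: [-0.1, 0.0, 0.0]
opening: 0.6
[0.5101905236384578, 0.23402571704163172, 0.36461184586562356] 54.59962738823746 [-0.07088043  0.02527473  0.00204657]
cap (array([0.51039674, 0.23400661]), np.float64(0.07065010852376087)) [285 153] [355 222]
```

View pics/w20c.png

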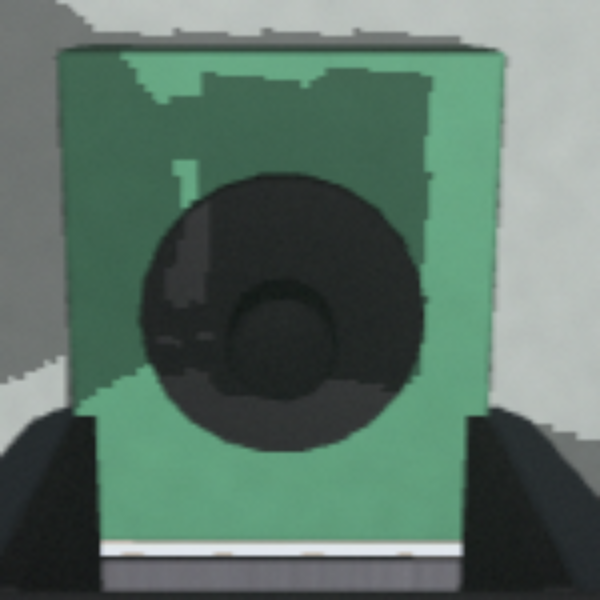

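Cap centred again, within 0.5 mm of the measured pad centre. Back to the handle.

```bash
python3 -m jog '0 -1 5 0 0 0 -0.2; 0 -4 10 0 0 0 0; 0 -8 15 0 0 0 0.34; 0 -13 19 0 0 0 0.34; 0 -17 21 0 0 0 0.34; 3 -20 21 0 0 0 0.34; 7 -21.1 21 0 0 0 0.34; 11 -21.1 21 0 0 0 0.34; 14 -21.1 21 0 0 0 0.34; 15.4 -21.1 20.5 0 0 0 0.34; 15.4 -21.1 20.5 0 0 0 0.34; 15.4 -21.1 20.5 0 0 0 0.34'
python3 - <<'E'
from h import *
o,im=snap('wrist','w21');print(o['tool_pos'].tolist(),o['opening']*91,o['wrist_force'])
for z in (.333,): print(bp('wrist',314.5,180,z,o),bp('wrist',327.5,180,z,o))
E
```

```text
time: 49.15
tool_pos: [0.6637, 0.0232, 0.5695]
eef_rot: [[-0.079, 0.997, -0.0], [0.997, 0.079, 0.0], [0.0, -0.0, -1.0]]
wrist_force: [0.1, 0.7, 0.5]
opening: 0.328
[0.6636822262700119, 0.023216543552072984, 0.5694731033841982] 29.802521553797337 [0.07014752 0.70192285 0.50636424]
[0.65757807 0.04865381 0.333     ] [0.66703694 0.04940647 0.333     ]
```

View pics/w21.png

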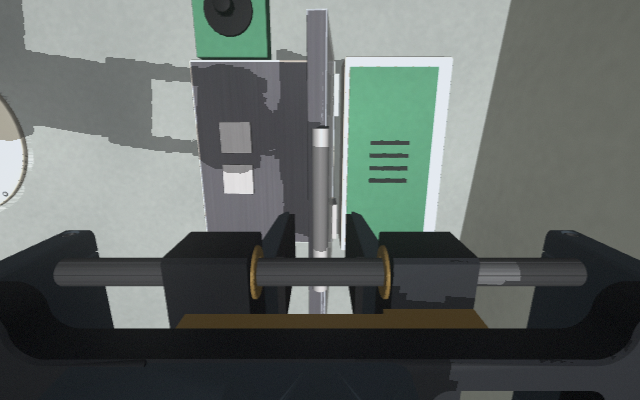

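```bash
python3 -m jog '0 0 -2.5 0 0 0 0.34; 0 0 -5 0 0 0 0.34; 0 0 -6.8 0 0 0 0.34; 0 0 -7.4 0 0 0 0.34; 0 0 -7.4 0 0 0 0.34; 0 0 -7.4 0 0 0 0.6; 0 0 -7.4 0 0 0 0.8; 0 0 -7.4 0 0 0 1; 0 0 -7.4 0 0 0 1; 0 0 -7.4 0 0 0 1; 0 0 -7.4 0 0 0 1' 20
```

```text
time: 50.58
tool_pos: [0.6638, 0.023, 0.4961]
eef_rot: [[-0.079, 0.997, -0.001], [0.997, 0.079, -0.0], [-0.0, -0.001, -1.0]]
wrist_force: [-8.5, -1.0, 6.1]
opening: 0.126
```

Run:
```python
import numpy as np
y=.0785
for a in np.arange(1.5,-.031,-.03):
    d=-.257*(np.cos(a)-np.cos(1.5));print(round(a,2),np.round(100*np.array([d*np.cos(y),d*np.sin(y),.257*(np.sin(a)-np.sin(1.5))]),2))
```

```text
1.5 [-0. -0.  0.]
1.47 [-0.77 -0.06 -0.07]
1.44 [-1.53 -0.12 -0.16]
1.41 [-2.29 -0.18 -0.27]
1.38 [-3.05 -0.24 -0.4 ]
1.35 [-3.8  -0.3  -0.56]
1.32 [-4.55 -0.36 -0.74]
1.29 [-5.29 -0.42 -0.94]
1.26 [-6.02 -0.47 -1.17]
1.23 [-6.75 -0.53 -1.41]
1.2 [-7.47 -0.59 -1.68]
1.17 [-8.18 -0.64 -1.97]
1.14 [-8.89 -0.7  -2.28]
1.11 [-9.58 -0.75 -2.62]
1.08 [-10.26  -0.81  -2.97]
1.05 [-10.94  -0.86  -3.34]
1.02 [-11.6   -0.91  -3.74]
0.99 [-12.25  -0.96  -4.15]
0.96 [-12.88  -1.01  -4.58]
0.93 [-13.5   -1.06  -5.03]
0.9 [-14.11  -1.11  -5.5 ]
0.87 [-14.71  -1.16  -5.99]
0.84 [-15.29  -1.2   -6.5 ]
0.81 [-15.85  -1.25  -7.02]
0.78 [-16.4   -1.29  -7.56]
0.75 [-16.93  -1.33  -8.12]
0.72 [-17.45  -1.37  -8.69]
0.69 [-17.95  -1.41  -9.28]
0.66 [-18.43  -1.45  -9.88]
0.63 [-18.89  -1.49 -10.49]
0.6 [-19.33  -1.52 -11.12]
0.57 [-19.76  -1.55 -11.77]
0.54 [-20.16  -1.59 -12.42]
0.51 [-20.55  -1.62 -13.09]
0.48 [-20.91  -1.65 -13.77]
0.45 [-21.26  -1.67 -14.46]
0.42 [-21.58  -1.7  -15.16]
0.39 [-21.88  -1.72 -15.86]
0.36 [-22.17  -1.74 -16.58]
0.33 [-22.43  -1.76 -17.31]
0.3 [-22.66  -1.78 -18.04]
0.27 [-22.88  -1.8  -18.78]
0.24 [-23.07  -1.82 -19.53]
0.21 [-23.25  -1.83 -20.28]
0.18 [-23.39  -1.84 -21.03]
0.15 [-23.52  -1.85 -21.8 ]
0.12 [-23.62  -1.86 -22.56]
0.09 [-23.7   -1.86 -23.33]
0.06 [-23.76  -1.87 -24.09]
0.03 [-23.8   -1.87 -24.86]
-0.0 [-23.81  -1.87 -25.64]
-0.03 [-23.8   -1.87 -26.41]
```

```bash
python3 -m jog '-0.2 -0.01 -0.02 0 0 0 1; -0.4 -0.03 -0.03 0 0 0 1; -0.77 -0.06 -0.07 0 0 0 1; -1.15 -0.09 -0.11 0 0 0 1; -1.53 -0.12 -0.16 0 0 0 1; -2.29 -0.18 -0.27 0 0 0 1; -3.05 -0.24 -0.4 0 0 0 1; -3.8 -0.3 -0.56 0 0 0 1; -4.55 -0.36 -0.74 0 0 0 1; -5.29 -0.42 -0.94 0 0 0 1; -6.02 -0.47 -1.17 0 0 0 1'
```

```text
time: 51.95
tool_pos: [0.6037, 0.0184, 0.4834]
eef_rot: [[-0.079, 0.997, -0.0], [0.997, 0.079, 0.0], [0.0, -0.0, -1.0]]
wrist_force: [2.5, 1.1, 0.6]
opening: 0.125
```

```bash
python3 -m jog '-0.73 -0.06 -0.24 0 0 0 1; -1.45 -0.12 -0.51 0 0 0 1; -2.16 -0.17 -0.8 0 0 0 1; -2.87 -0.23 -1.11 0 0 0 1; -3.56 -0.28 -1.45 0 0 0 1; -4.24 -0.34 -1.8 0 0 0 1; -4.92 -0.39 -2.17 0 0 0 1; -5.58 -0.44 -2.57 0 0 0 1; -6.23 -0.49 -2.98 0 0 0 1; -6.86 -0.54 -3.41 0 0 0 1; -7.48 -0.59 -3.86 0 0 0 1; -8.09 -0.64 -4.33 0 0 0 1; -8.69 -0.69 -4.82 0 0 0 1'
```

```text
time: 53.58
tool_pos: [0.5169, 0.0115, 0.4352]
eef_rot: [[-0.079, 0.997, -0.0], [0.997, 0.079, 0.0], [0.0, -0.0, -1.0]]
wrist_force: [1.3, 4.2, 1.8]
opening: 0.123
```

```bash
python3 -m jog '-0.58 -0.04 -0.51 0 0 0 1; -1.14 -0.09 -1.03 0 0 0 1; -1.69 -0.13 -1.57 0 0 0 1; -2.22 -0.17 -2.13 0 0 0 1; -2.74 -0.21 -2.7 0 0 0 1; -3.24 -0.25 -3.29 0 0 0 1; -3.72 -0.29 -3.89 0 0 0 1; -4.18 -0.33 -4.5 0 0 0 1; -4.62 -0.36 -5.13 0 0 0 1; -5.05 -0.39 -5.78 0 0 0 1; -5.45 -0.43 -6.43 0 0 0 1; -5.84 -0.46 -7.1 0 0 0 1; -6.2 -0.49 -7.78 0 0 0 1; -6.55 -0.51 -8.47 0 0 0 1; -6.87 -0.54 -9.17 0 0 0 1; -7.17 -0.56 -9.87 0 0 0 1; -7.46 -0.58 -10.59 0 0 0 1'
```

```text
time: 55.7
tool_pos: [0.4426, 0.0057, 0.3291]
eef_rot: [[-0.079, 0.997, 0.0], [0.997, 0.079, -0.0], [-0.0, 0.0, -1.0]]
wrist_force: [1.6, 1.8, 0.4]
opening: 0.126
```

```bash
python3 -m jog '-0.26 -0.02 -0.73 0 0 0 1; -0.49 -0.04 -1.46 0 0 0 1; -0.71 -0.06 -2.2 0 0 0 1; -0.9 -0.08 -2.95 0 0 0 1; -1.08 -0.09 -3.7 0 0 0 1; -1.22 -0.1 -4.45 0 0 0 1; -1.35 -0.11 -5.2 0 0 0 1; -1.45 -0.12 -5.9 0 0 0 1; -1.52 -0.12 -6.5 0 0 0 1; -1.57 -0.13 -7 0 0 0 1; -1.59 -0.13 -7.4 0 0 0 1; -1.61 -0.13 -7.8 0 0 0 1'
python3 - <<'E'
from h import *
o,im=snap('side','s22',(200,140,420,320),3.3);print(o['tool_pos'],o['wrist_force'],o['moment'])
E
```

```text
time: 57.2
tool_pos: [0.4263, 0.0044, 0.2513]
eef_rot: [[-0.079, 0.997, -0.001], [0.997, 0.079, -0.0], [0.0, -0.001, -1.0]]
wrist_force: [-6.4, -0.1, 1.7]
opening: 0.124
[0.42627343 0.00441912 0.25130802] [-6.4421529  -0.06013652  1.72407649] [-0.0528365   0.65434532 -0.01767438]
```

View pics/s22.png

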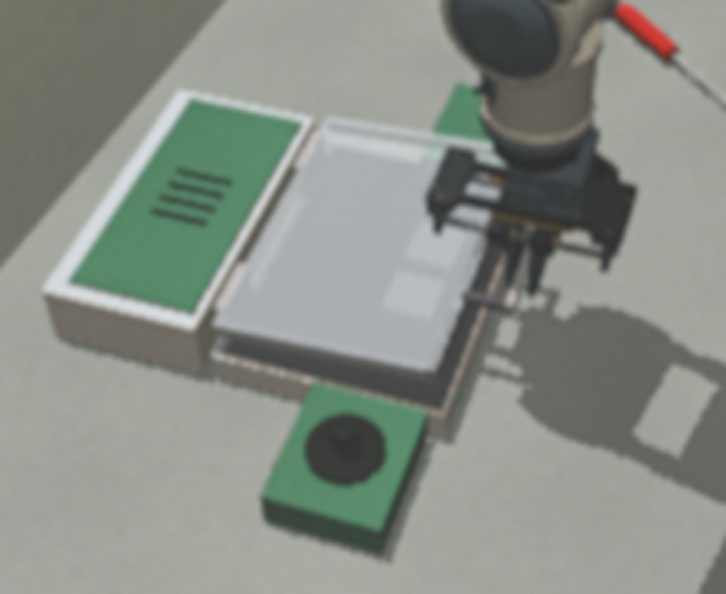

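```bash
python3 -m jog '0 0 -0.2 0 0 0 1; 0 0 -0.4 0 0 0 1; 0 0 -0.6 0 0 0 1; 0 0 -0.75 0 0 0 1; 0 0 -0.9 0 0 0 1; 0 0 -0.9 0 0 0 1'; python3 -m jog '0 0 -0.1 0 0 0 1; 0 0 -0.2 0 0 0 1;0 0 -0.2 0 0 0 1'
```

```text
time: 58.0
tool_pos: [0.426, 0.0044, 0.2423]
eef_rot: [[-0.079, 0.997, -0.002], [0.997, 0.079, 0.0], [0.0, -0.002, -1.0]]
wrist_force: [-6.3, -1.0, -3.8]
opening: 0.126
time: 58.38
tool_pos: [0.426, 0.0044, 0.2404]
eef_rot: [[-0.079, 0.997, -0.002], [0.997, 0.079, 0.0], [0.0, -0.002, -1.0]]
wrist_force: [-6.6, -1.0, -2.0]
opening: 0.123
```

```bash
python3 -m jog '0 0 -0.1 0 0 0 1; 0 0 -0.1 0 0 0 1'; python3 -m jog '0 0 -0.1 0 0 0 1; 0 0 -0.1 0 0 0 1';  python3 -m jog '0 0 -0.1 0 0 0 1; 0 0 -0.1 0 0 0 1'
```

```text
time: 58.62
tool_pos: [0.4259, 0.0044, 0.2393]
eef_rot: [[-0.079, 0.997, -0.002], [0.997, 0.079, 0.0], [0.0, -0.002, -1.0]]
wrist_force: [-6.9, -2.0, -1.4]
opening: 0.126
time: 58.88
tool_pos: [0.4259, 0.0044, 0.2384]
eef_rot: [[-0.079, 0.997, -0.002], [0.997, 0.079, 0.0], [0.0, -0.002, -1.0]]
wrist_force: [-6.6, -1.8, -1.1]
opening: 0.122
time: 59.12
tool_pos: [0.4259, 0.0044, 0.2373]
eef_rot: [[-0.079, 0.997, -0.002], [0.997, 0.079, 0.0], [0.0, -0.002, -1.0]]
wrist_force: [-6.9, -2.0, -2.0]
opening: 0.124
```

```bash
python3 -m jog '0 0 -0.1 0 0 0 1; 0 0 -0.2 0 0 0 1; 0 0 -0.2 0 0 0 1'; python3 -m jog '0 0 -0.1 0 0 0 1; 0 0 -0.2 0 0 0 1; 0 0 -0.2 0 0 0 1'
python3 - <<'E'
from h import *
o,im=snap('wrist','w23');print(o['moment'],o['wrist_force'])
E
```

```text
time: 59.5
tool_pos: [0.4259, 0.0044, 0.2353]
eef_rot: [[-0.079, 0.997, -0.002], [0.997, 0.079, 0.0], [0.0, -0.002, -1.0]]
wrist_force: [-8.0, -1.2, -2.4]
opening: 0.123
time: 59.88
tool_pos: [0.4258, 0.0044, 0.234]
eef_rot: [[-0.079, 0.997, -0.002], [0.997, 0.079, -0.0], [0.0, -0.002, -1.0]]
wrist_force: [-11.8, -1.7, 20.5]
opening: 0.126
[-0.21783455  1.7705371   0.00304975] [-11.8448701   -1.74638296  20.53836993]
```

View pics/w23.png

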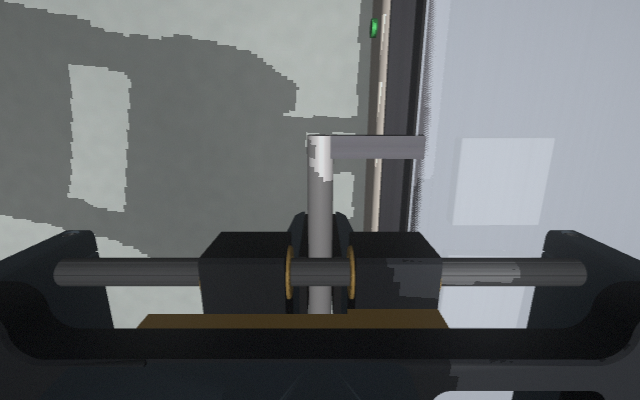

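```bash
python3 -m jog '0.1 0 0.1 0 0 0 1; 0.15 0.01 0.2 0 0 0 1; 0.15 0.01 0.2 0 0 0 1'
```

```text
time: 60.3
tool_pos: [0.4264, 0.0045, 0.2351]
eef_rot: [[-0.079, 0.997, -0.005], [0.997, 0.079, 0.0], [0.0, -0.005, -1.0]]
wrist_force: [-13.8, -5.1, 0.1]
opening: 0.125
```

```bash
python3 -m jog '-0.15 0 -0.05 0 0 0 1; -0.25 0 -0.1 0 0 0 1; -0.25 0 -0.1 0 0 0 1'
```

```text
time: 60.68
tool_pos: [0.4256, 0.0044, 0.2346]
eef_rot: [[-0.079, 0.997, -0.0], [0.997, 0.079, -0.0], [-0.0, -0.0, -1.0]]
wrist_force: [-3.4, -3.0, -1.5]
opening: 0.121
```

```bash
python3 -m jog '-0.04 0 -0.1 0 0 0 1; -0.04 0 -0.15 0 0 0 1; -0.04 0 -0.15 0 0 0 1'
```

```text
time: 61.05
tool_pos: [0.4254, 0.0045, 0.2338]
eef_rot: [[-0.079, 0.997, 0.001], [0.997, 0.079, -0.0], [-0.0, 0.001, -1.0]]
wrist_force: [-7.9, -2.4, 23.6]
opening: 0.126
```

Firmly on the stop. Release while lightly pressing, then retreat straight up.

```bash
python3 -m jog '0 0 0.06 0 0 0 1; 0 0 0.06 0 0 0 0.8; 0 0 0.06 0 0 0 0.5; 0 0 0.06 0 0 0 0.34; 0 0 0.06 0 0 0 0.34; 0 0 0.06 0 0 0 0.34; 0 0 0.5 0 0 0 0.34; 0 0 2 0 0 0 0.34; 0 0 5 0 0 0 0.34; 0 0 9 0 0 0 0.34; 0 0 13 0 0 0 0.34; 0 0 17 0 0 0 0.34;0 0 19.6 0 0 0 0.34; 0 0 19.6 0 0 0 0.34; 0 0 19.6 0 0 0 0.34'
python3 - <<'E'
from h import *
o,im=snap('wrist','w24');print(o['tool_pos'],o['wrist_force'])
snap('side','s24',(200,140,420,320),3.3)
E
```

```text
time: 62.92
tool_pos: [0.4249, 0.0046, 0.4287]
eef_rot: [[-0.079, 0.997, -0.001], [0.997, 0.079, 0.0], [0.0, -0.001, -1.0]]
wrist_force: [-0.4, -0.4, -0.6]
opening: 0.331
[0.4249108  0.00455476 0.42870356] [-0.44309093 -0.42304261 -0.64477982]
```

View pics/w24.png

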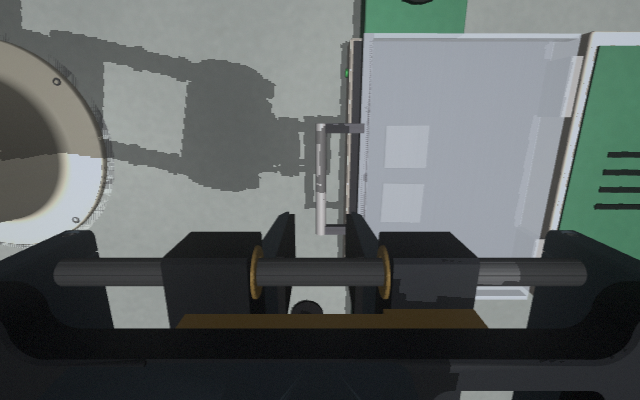

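View pics/s24.png

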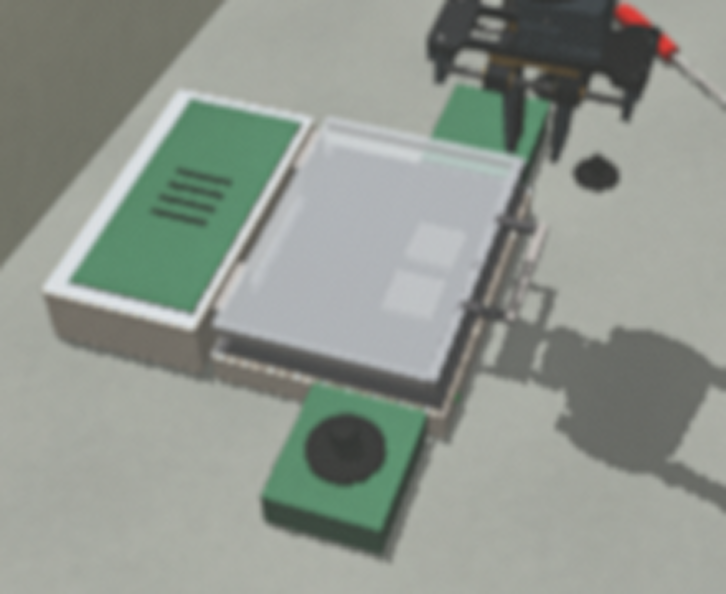

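```bash
python3 - <<'E'
from h import *
o=ctrl.get_obs()
for z in (.070,.076,.082,.1): print(z,bp('wrist',321,125,z,o),bp('wrist',321,234,z,o))
im=cv2.imread('pics/raw_w24.png');cv2.imwrite('pics/w24c.png',cv2.resize(im[105:245,300:440],None,fx=4.2,fy=4.2))
E
python3 -m jog '-2 -10 0 0 0 -0.2 0.34; -6 -20 0 0 0 -0.4 0.34; -10 -30 0 0 0 -0.6 0.34; -14 -40 0 0 0 -0.8 0.34; -18 -48 0 0 0 -1 0.34; -20 -54 0 0 0 -1.2 0.34; -20 -54 0 0 0 -1.2 0.34; -20 -54 0 0 0 -1.2 0.34; -20 -54 0 0 0 -1.2 0.34;-20 -54 0 0 0 -1.2 0.34;-20 -54 0 0 0 -1.2 0.34;-20 -54 0 0 0 -1.2 0.34'
python3 - <<'E'
from h import *
snap('top','t25',(200,90,440,250),3.3);snap('side','s25',(200,140,420,320),3.3)
E
```

```text
0.07 [0.42071234 0.0652661  0.07      ] [ 0.4308827  -0.06152309  0.07      ]
0.076 [0.42068671 0.06546951 0.076     ] [ 0.43067669 -0.05907105  0.076     ]
0.082 [0.42066108 0.06567292 0.082     ] [ 0.43047069 -0.05661902  0.082     ]
0.1 [0.42058418 0.06628315 0.1       ] [ 0.42985267 -0.04926292  0.1       ]
time: 64.53
tool_pos: [0.2258, -0.5343, 0.4287]
eef_rot: [[0.9, 0.436, -0.0], [0.436, -0.9, 0.001], [0.0, -0.001, -1.0]]
wrist_force: [-1.2, 0.0, 0.1]
opening: 0.328
```

View pics/t25.png

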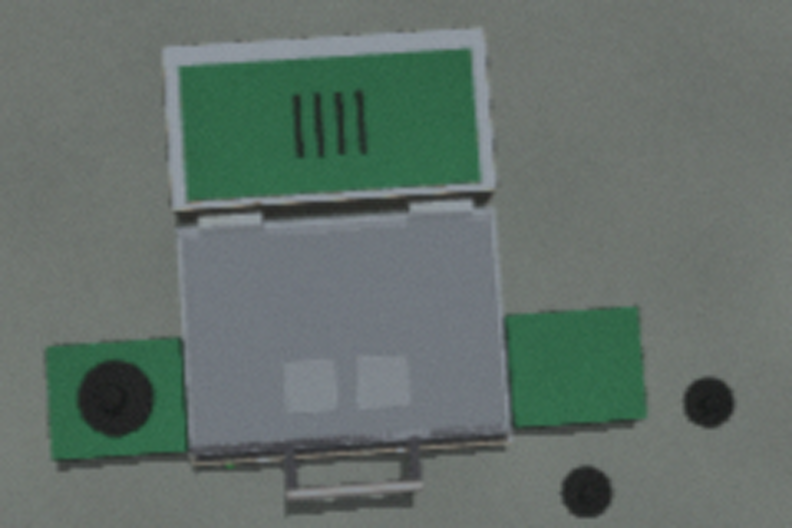

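View pics/s25.png

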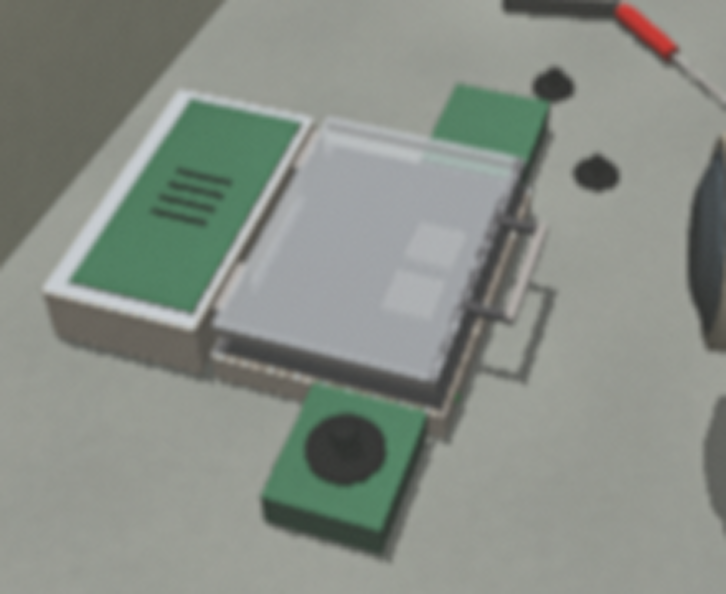

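Run:
```python
from h import *
t=lambda p:(p[0]/3.3+200,p[1]/3.3+90)
for z in (.066,.076,.086,.098):
    a=bp('top',*t((287,495)),z);b=bp('top',*t((421,487)),z)
    s=lambda X:((pr('side',X)-[200,140])*3.3).round(0)
    print(z,a.round(4),b.round(4),s(a),s(b))
for X in [(.5116,.2335,.042)]: print(s(X), 'plinth centre in side crop')
im=cv2.imread('pics/raw_s25.png');cv2.imwrite('pics/s25c.png',cv2.resize(im[190:270,320:400],None,fx=7,fy=7,interpolation=cv2.INTER_CUBIC))
im=cv2.imread('pics/side0.png');cv2.imwrite('pics/s0c.png',cv2.resize(im[190:270,320:400],None,fx=7,fy=7,interpolation=cv2.INTER_CUBIC))
```

```text
0.066 [0.4192 0.0675 0.066 ] [ 0.4274 -0.0581  0.066 ] [507. 326.] [543. 232.]
0.076 [0.4195 0.067  0.076 ] [ 0.4277 -0.0576  0.076 ] [508. 318.] [543. 225.]
0.086 [0.4198 0.0665 0.086 ] [ 0.428  -0.0571  0.086 ] [508. 310.] [543. 218.]
0.098 [0.4202 0.0659 0.098 ] [ 0.4283 -0.0565  0.098 ] [508. 301.] [544. 210.]
[342. 448.] plinth centre in side crop
```

View pics/s25c.png

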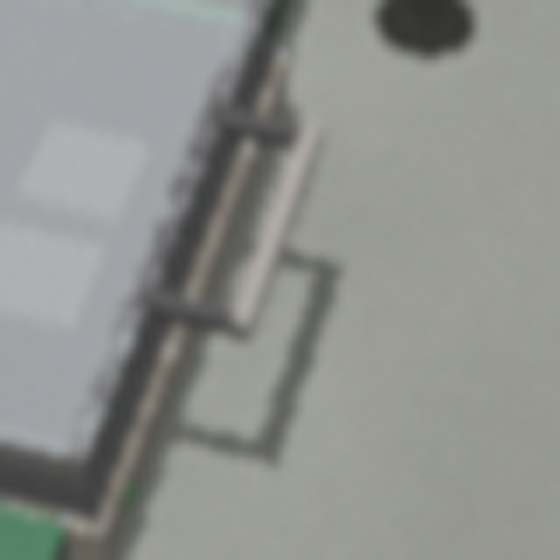

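View pics/s0c.png

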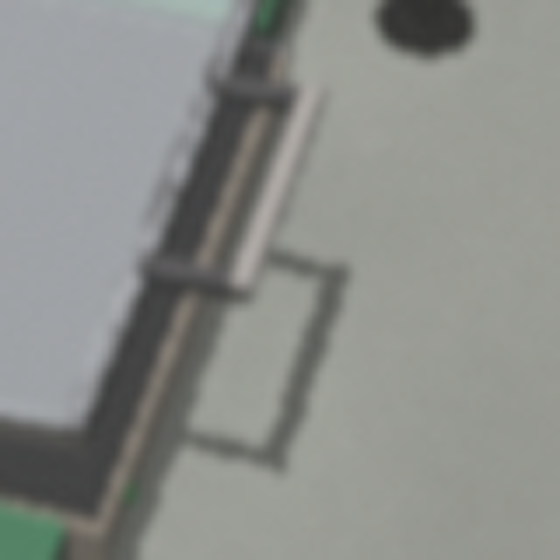

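The side and top views put the handle at z ≈ 0.076 m, which is level and fully closed. It was at about 0.097 m at the start, when the cover stood slightly ajar. The cap is centred at crop (116,398), where the pad was. Handing in.

```bash
python3 -c "
from plant import ctrl;print(ctrl.close_job(), ctrl.get_obs()['time'])"
```

```text
the job is handed in; nothing more can be done
the job is handed in; nothing more can be done
```

The job is done and handed in, finished at about 65 s of the 210 s allowed; no verdict came back.

- **Opening the cover:** I raised it by its handle to its stop and let go. It stayed fully open. It had started slightly ajar, at about 0.08 rad, so the first second of the lift pulled about 35 N sideways on the handle before I corrected the arc.
- **Coupons:** There were two. I gripped each at its sides, slid it level off the stack and set it down flat on the dark bed. They lie side by side about 18 mm apart, wholly under the cover's area. The lower coupon showed the same slight twist before and after, so it was not shifted.
- **Dust cap:** I put the largest cap on the plinth's pad. It was then knocked about 4 cm aside while the arm was away, so I picked it up again and re-placed it. The re-measured centre was within 0.5 mm of the pad's.
- **Closing the cover:** I lowered it to its stop, which pushed back with about 20 N. From the two fixed cameras the handle sits at about 76 mm, as it should when closed. The arm's own travel came out about 6 mm lower, which I put down to the bar slipping slightly in the grip.

The last pictures show the cover closed over both coupons, the cap centred, the arm clear, and the smaller caps where they started. I never went near the bottle, screwdriver or meter, but I did not re-measure them at the end.

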